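# Open the counter window and pass the tray of bottles

### The job

The tray of dressing bottles has to go out to the customer's side of the counter window. Raise the glass sash gently from below until its bottom rail has firmly met the rubber buffers of the height stops, without forcing it against them, and leave it up there; then slide the tray through underneath until all of it is past the sash, without toppling a bottle or disturbing the card terminal, the oil bottle or the grinder.

Things in the scene. Friction and masses are not known exactly. Their poses are not given: they have to be found in the camera images.
- window: Counter window: two aluminium posts (44 x 44 mm, 495 mm high, inner faces 526 mm apart), a header on top, fixed glass above 265 mm, no sill. Origin on the work surface midway between the posts, in the plane of the sliding sash; x points at right angles to the glass from the robot's side to the customer's side, y along the glass, z up.
- sash (a joint): How far the sash (520 mm wide, 180 mm high, framed glass) is raised, m: 0 shut (rail underside 100 mm above the work surface, leaving the pay slot) to 0.2. Spring balances carry its weight; friction in the guides holds it where it is left. Moving it up takes about 1 to 5 N, varying from day to day.
- sash_lip (a point): Middle of the underside of the sash's bottom rail, 26 mm on the robot's side of the sash plane; window's axes. The rail is 28 mm high and spans 34 mm on the robot's side to 10 mm beyond the plane. Its front lower edge is a round rubber-sleeved nose (lift lip), radius 8 mm, along y, centre line 8 mm above this point; it cannot be gripped, only pushed up from beneath.
- stops: Height stops: two steel brackets clamped on the posts, arms over both ends of the bottom rail. Origin in the sash plane midway between the posts, level with the brackets' undersides; window's axes. Below each arm hangs a domed rubber buffer, screwed out 10 to 34 mm (both alike, not measured): there the rail's top face meets them; feel for it. Together they yield about 1 mm per 8 N.
- tray: Wooden tray, 120 mm along its x, 130 mm along its y, 40 mm high, walls 6 mm, holding four bottles standing up to 156 mm high; about 0.9 kg in all, sliding on the work surface. Origin under its centre. It starts on the robot's side of the window, to the left or the right of the middle, its x within 0.15 rad of the window's x.
- bottle0: Dressing bottle, 46 mm across, 150 mm high, loose in the tray. Origin at the centre of its underside, z up.
- bottle1: Another such bottle in the tray.
- bottle2: Another such bottle in the tray.
- bottle3: Another such bottle in the tray.
- terminal: Bystander: card terminal lying on the work surface on the robot's side, on the other half of the window from the tray; 150 x 76 mm, 43 mm high, loose. Origin under its centre.
- oil: Bystander: oil bottle 58 mm across and 210 mm high standing at the right end of the window (negative y), loose. Origin under its centre.
- grinder: Bystander: wooden pepper grinder 52 mm across and 130 mm high standing on the customer's side behind the middle of the window, loose. Origin under its centre.

How it is judged (in metres and radians):
On the way, in this order (a step that is already met when the one before it is completed fails the run):
1. the sash's bottom rail bears on the rubber buffers of the stops with over 2.5 N (contact force between sash and stops above 2.5 N), for 0.06 s.
2. the tray has passed under the sash: its centre at least 70 mm beyond the sash plane (x of tray in the frame of window above 0.07 m), for 0.2 s.
At the end, for the whole second after the job is handed in: The sash stays up, its bottom rail's top face at most 40 mm under the brackets (at the buffers or just below); the tray lies flat and still beyond it, its centre 70 to 200 mm past the sash plane, within 0.5 rad of square, all four bottles upright in it (z of sash_lip in the frame of stops above -0.068 m and velocity of joint sash between -0.005 and 0.005 m/s and x of tray in the frame of window between 0.07 and 0.2 m and angle between the x axis of tray and the x axis of window, either way round below 0.5 rad and angle between tray's own z axis and vertical below 0.05 rad and linear speed of tray below 0.01 m/s and angle between each of bottle0, bottle1, bottle2, bottle3's own z axis and vertical below 0.2 rad and horizontal distance between each of bottle0, bottle1, bottle2, bottle3 and tray below 0.07 m); the robot touches nothing.
It fails at once if the sash is forced against the buffers with more than 15 N (contact force between sash and stops above 15 N).
It fails at once if a bottle in the tray topples (angle between any of bottle0, bottle1, bottle2, bottle3's own z axis and vertical above 0.5 rad).
It fails at once if the card terminal, the oil bottle or the grinder is moved by more than 20 mm (distance of any of terminal, oil, grinder from where it was at the start of the episode above 0.02 m).
It also fails if it takes over 69 s, if anything falls off the work surface, if the arm or the gripper's body presses on something with over 40 N, if the wrist force passes 120 N, or if a joint passes its speed limit or range.

### The arm

A 6-joint arm with a two-finger parallel gripper is mounted at the origin on the work surface. World frame = base frame: x ahead of the robot, y to its left, z up, the work surface at z = 0. Lengths are in m, angles in degrees, forces in N, time in s.
With the tool pointing down it reaches from about 0.4 to 0.825 m from the base axis. Payload 7 kg.
Tool frame: the origin (TCP) lies midway between the tips of the shut fingers; the grasp point (between the pads) lies 19 mm behind it (r.hold_point_z is the distance from the TCP to the grasp point, in m); x points along the fingers, y is the direction in which the jaws open and shut, and the axes are right-handed (so a half turn about x gives the same grasp; the last joint's range is limited). The gripper opens to 88 mm and grips with 3 to 60 N. Pads are 19 mm wide; open, the fingers measure 130 mm over their backs; the gripper's body (78 mm by 193 mm) begins 47 mm behind the grasp point.
Start: joints at [86.064, 20.546, 0.682, 0, -70.136, -16.507], TCP at [0.236, 0.632, 0.227] pointing down, gripper open.
Joint ranges: [-176.03, 176.03], [-82.01, 121.73], [-58.28, 71.71], [-173.87, 95.51], [-174.79, -0.11], [-173.66, 173.66]. Speed limits (degrees/s): [136.94, 136.94, 172.46, 180, 180, 180].

### API

Orientations are given as [roll, pitch, yaw] about the fixed x, y, z axes, in that order (R = Rz(yaw) Ry(pitch) Rx(roll)).
In Python, from plant import r, viewer, order gives the robot as it stands. The module is installed in compiled form; this text tells all that it offers.
- The arm moves only by the shell command python3 -m creep 'ROWS' [FORCE]. ROWS is JSON, a list of rows, each an object of numbers: "ax", "ay", "az": the turn, a rotation vector about the tool's x, y, z in degrees; "tx", "ty", "tz": the shift along the tool's x, y, z in m; "fingers": the finger opening in m, from 0 to 0.0876. A call has 1 to 5 rows; each row is the pose to reach, as a shift and turn from the pose commanded when the call began, along the tool's axes at that moment; what a row does not reach only later rows make up. A row lasts 1/10 s, in which the tool goes at most 50 mm and 8.59 degrees, less where a joint would pass 70% of its speed; a pose out of reach is approached as far as the arm can. A call with a gripper value outside its range is refused whole. The fingers move at their own pace and stop on an object; FORCE is the grip in N (left out, the last holds). Time passes only in rows, so rows that repeat a pose let the fingers close. It gives the time, the measured TCP pose, the force and the opening at its end, in the units of the state.
- r.get_state(): the state, without advancing time (a new reading comes with each control period).
- viewer.capture(name): name is "side" or "top" or "wrist"; returns a dict with "pixels" (480x640x3 uint8, blue, green, red), "depth" (480x640 float32, m along the optical axis (not along the pixel's ray), 0 where there is no reading), "fx", "fy", "cx", "cy" (pixels), "rvec" (rotation vector, rad) and "tvec" (3), from world to camera coordinates, as OpenCV has them; the wrist camera has in their place "T_tool_cam" (4x4, takes a point from camera to tool coordinates, whose origin is the TCP and whose axes are the tool frame's). Camera axes: x right, y down, z forward; pixel columns grow to the right and rows downward; lengths in m; the calibration is good to about 2 mm. A picture is of the moment at which its call begins: read the wrist's pose just before it.
- order.close_job(): hands the job in, once; it reports no verdict.
The state is a dict: "time_s": time; "joints": joint angles; "qd": joint speeds; "joint_torque": joint torques, N m; "tcp_pos": TCP position; "eef_rot": TCP orientation; "contact_force": force on the tool from outside, world axes, zero at the start; "moment": the same for the moment, N m; "gripper_width": finger opening in m.
Only numpy, scipy, OpenCV 4.12 (cv2) and the standard library are available. Lean on these libraries where they do the work, as an engineer would, in place of code of your own. Each camera call takes 0.05 s, during which the arm holds its last target.

## Working session

There is one attempt and no reset: what is moved stays moved. The work goes in short steps, Python scripts to look and compute and a shell command to move; the robot and the scene stay as the last step left them, time stands still between calls to the robot, and variables do not carry over. Pictures are saved under pics/ and viewed, and the job is handed in when it is done.

```bash
mkdir -p pics
cat > h.py <<'E'
import numpy as np, cv2
from plant import r, viewer, order
from scipy.spatial.transform import Rotation as R
def cam(n):
    s=r.get_state(); c=viewer.capture(n)
    if 'rvec' in c:
        Rm=cv2.Rodrigues(np.array(c['rvec'],float))[0]; t=np.array(c['tvec'],float).ravel()
        c['R']=Rm.T; c['t']=-Rm.T@t
    else:
        T=np.array(c['T_tool_cam']); Rt=R.from_euler('xyz',s['eef_rot'],degrees=True).as_matrix()
        c['R']=Rt@T[:3,:3]; c['t']=Rt@T[:3,3]+np.array(s['tcp_pos'])
    return c
def cloud(c):
    d=c['depth']; v,u=np.mgrid[:d.shape[0],:d.shape[1]]
    p=np.stack([(u-c['cx'])/c['fx']*d,(v-c['cy'])/c['fy']*d,d],-1)
    w=p@c['R'].T+c['t']; w[d<=0]=np.nan
    return w
E
python3 - <<'E'
from h import *
print(r.get_state())
for n in ['side','top','wrist']:
    c=cam(n); cv2.imwrite(f'pics/{n}0.png',c['pixels']); np.savez(f'{n}0.npz',w=cloud(c),px=c['pixels'],R=c['R'],t=c['t'],k=[c['fx'],c['fy'],c['cx'],c['cy']]); print(n,c['t'],c['R'][:,2])
E
```

```text
{'time_s': 0.0, 'joints': array([ 8.60655485e+01,  2.05917350e+01,  6.33677338e-01, -2.04966003e-02,
       -7.01360191e+01, -1.65041501e+01]), 'qd': array([-0.00419321, -0.04906875,  0.01519141, -0.04356817, -0.01574255,
        0.04328842]), 'joint_torque': array([ 3.24154826e-04, -5.82714415e+01,  2.93053883e+01,  6.99757263e+00,
        7.02723657e-03, -1.67411736e-04]), 'tcp_pos': array([0.2355945 , 0.63202421, 0.22561739]), 'eef_rot': array([  94.93090932,   89.90396969, -105.51467269]), 'contact_force': array([ 0.04929579, -0.89933637,  1.43788164]), 'moment': array([0.02885306, 0.02099507, 0.01088743]), 'gripper_width': 0.08741454866951406}
side [0.51278916 0.56221837 0.91790646] [ 0.1263727  -0.67977595 -0.72245041]
top [ 0.58487563 -0.09765733  1.05782369] [ 0.06085156 -0.01037855 -0.99809287]
wrist [0.30055752 0.60801206 0.38411155] [-0.24395264  0.08938071 -0.96565946]
```

View pics/side0.png

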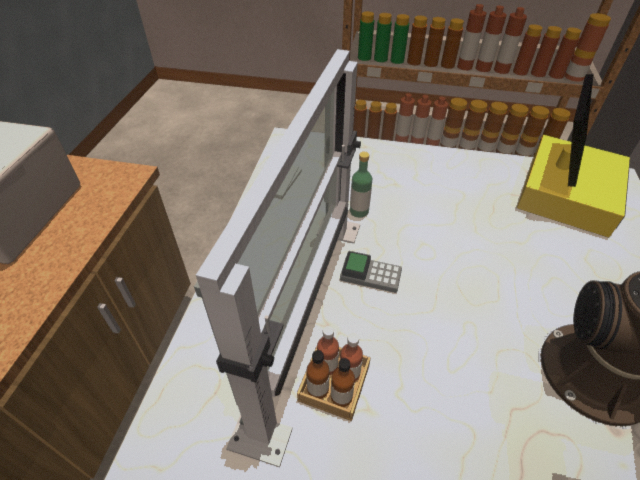

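View pics/top0.png

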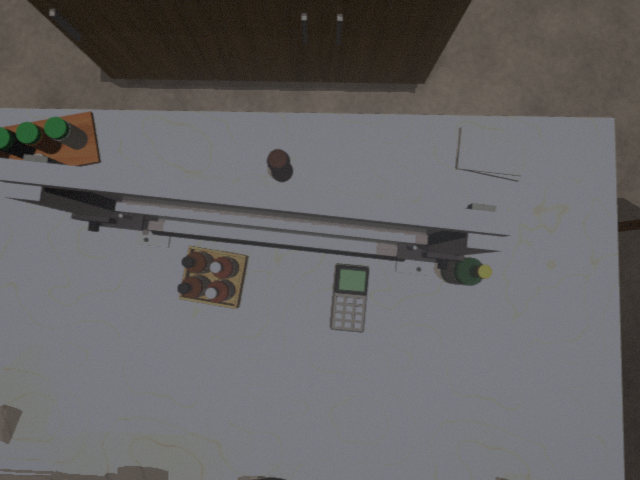

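View pics/wrist0.png

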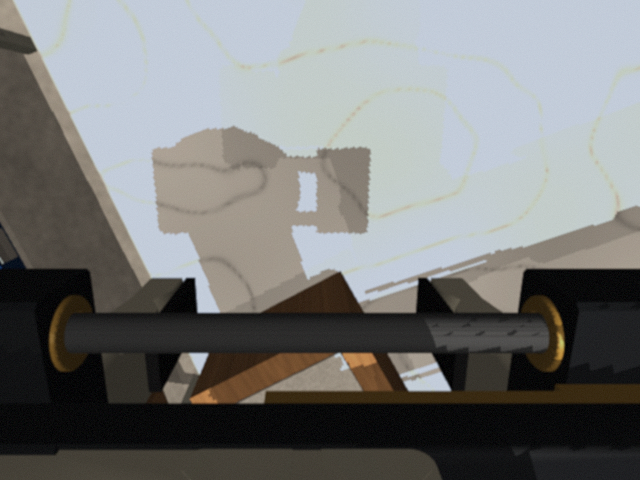

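Run:
```python
from h import *
t=np.load('top0.npz');s=np.load('side0.npz')
wt=t['w'];ws=s['w']
def P(w,u,v): print((u,v),np.round(w[v,u],3))
print('top')
for u,v in [(320,240),(215,278),(244,252),(192,248),(181,302),(237,307),(280,160),(350,298),(335,265),(367,268),(470,270),(120,215),(82,222),(440,245),(410,250),(300,238),(200,232),(360,246),(150,240),(300,215),(95,226),(440,262),(388,250),(423,240),(155,226)]: P(wt,u,v)
print('side')
for u,v in [(235,285),(240,330),(240,360),(245,345),(268,335),(262,420),(265,365),(255,310),(290,345),(310,300),(285,360),(330,240),(300,280),(352,150),(348,158),(345,190),(275,380),(340,205),(335,175)]: P(ws,u,v)
```

```text
top
(320, 240) [ 0.643 -0.101  0.15 ]
(215, 278) [0.562 0.137 0.007]
(244, 252) [ 0.623  0.074 -0.002]
(192, 248) [0.629 0.183 0.037]
(181, 302) [0.507 0.215 0.001]
(237, 307) [0.499 0.082 0.025]
(280, 160) [ 0.808 -0.017  0.128]
(350, 298) [ 0.521 -0.171  0.025]
(335, 265) [ 0.595 -0.137  0.012]
(367, 268) [ 0.589 -0.207  0.039]
(470, 270) [ 0.587 -0.396  0.163]
(120, 215) [0.666 0.213 0.343]
(82, 222) [0.688 0.447 0.002]
(440, 245) [ 0.623 -0.28   0.378]
(410, 250) [ 0.618 -0.249  0.309]
(300, 238) [ 0.647 -0.061  0.149]
(200, 232) [0.656 0.137 0.151]
(360, 246) [ 0.632 -0.181  0.152]
(150, 240) [0.648 0.289 0.004]
(300, 215) [ 0.671 -0.068  0.334]
(95, 226) [0.651 0.263 0.318]
(440, 262) [ 0.599 -0.295  0.32 ]
(388, 250) [ 0.625 -0.237  0.151]
(423, 240) [ 0.635 -0.271  0.303]
(155, 226) [0.667 0.227 0.149]
side
(235, 285) [0.67  0.272 0.5  ]
(240, 330) [0.67  0.286 0.424]
(240, 360) [0.682 0.285 0.338]
(245, 345) [0.668 0.286 0.387]
(268, 335) [0.662 0.22  0.304]
(262, 420) [0.669 0.286 0.127]
(265, 365) [0.653 0.268 0.302]
(255, 310) [0.663 0.246 0.412]
(290, 345) [0.652 0.147 0.15 ]
(310, 300) [0.637 0.029 0.139]
(285, 360) [0.653 0.18  0.152]
(330, 240) [ 0.625 -0.14   0.151]
(300, 280) [0.66  0.018 0.189]
(352, 150) [ 0.603 -0.291  0.304]
(348, 158) [ 0.608 -0.262  0.301]
(345, 190) [ 0.613 -0.281  0.189]
(275, 380) [0.661 0.222 0.153]
(340, 205) [ 0.622 -0.264  0.151]
(335, 175) [ 0.635 -0.249  0.258]
```

Run:
```python
import cv2
a=cv2.imread('pics/top0.png');b=cv2.imread('pics/side0.png')
cv2.imwrite('pics/t1.png',cv2.convertScaleAbs(cv2.resize(a[160:340,0:520],None,fx=1.5,fy=1.5,interpolation=3),alpha=1.6,beta=20))
cv2.imwrite('pics/s1.png',cv2.resize(b[200:470,180:420],(533,600),interpolation=2))
```

```text
(no output)
```

View pics/t1.png

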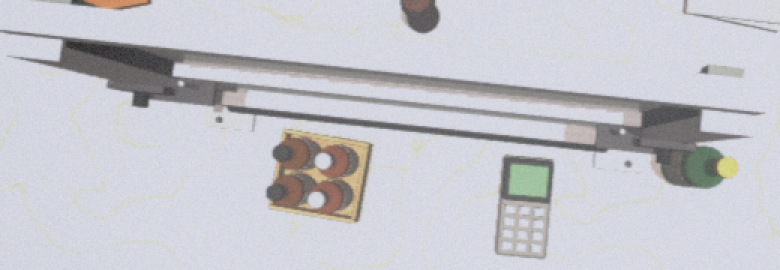

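View pics/s1.png

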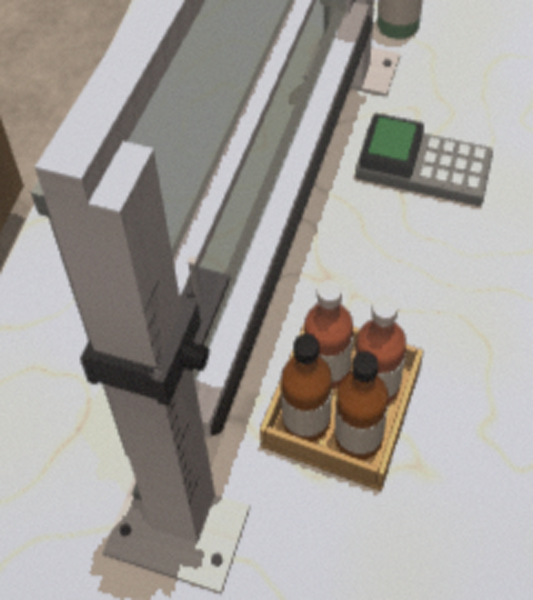

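```bash
cat >> h.py <<'E'
def fit_line(p): # x = a*y+b robust
    m=np.ones(len(p),bool)
    for _ in range(8):
        a,b=np.polyfit(p[m,1],p[m,0],1); e=p[:,0]-a*p[:,1]-b; m=abs(e)<max(2*e[m].std(),1e-3)
    return a,b,e[m].std()
def plan(pos,xdir,ydir,n=5):
    s=r.get_state(); Rt=R.from_euler('xyz',s['eef_rot'],degrees=True)
    x=np.array(xdir,float);x/=np.linalg.norm(x);y=np.array(ydir,float);y-=x*(x@y);y/=np.linalg.norm(y)
    Rg=R.from_matrix(np.stack([x,y,np.cross(x,y)],1))
    rv=np.degrees((Rt.inv()*Rg).as_rotvec()); d=Rt.inv().apply(np.array(pos)-s['tcp_pos'])
    print('t',np.round(d,4),'a',np.round(rv,2),'|a|',round(np.linalg.norm(rv),1),'|t|',round(np.linalg.norm(d),3))
def st():
    s=r.get_state(); Rm=R.from_euler('xyz',s['eef_rot'],degrees=True).as_matrix()
    print('t',round(s['time_s'],2),'J',np.round(s['joints'],1),'p',np.round(s['tcp_pos'],4),'F',np.round(s['contact_force'],2),'x',np.round(Rm[:,0],3),'y',np.round(Rm[:,1],3),'g',round(s['gripper_width'],4))
E
python3 - <<'E'
from h import *
t=np.load('top0.npz');s=np.load('side0.npz')
st()
for n,w in [('top',t['w']),('side',s['w'])]:
    p=w.reshape(-1,3); 
    m=(p[:,2]>.144)&(p[:,2]<.158)&(abs(p[:,0]-.64-.08*p[:,1])<.06)&(abs(p[:,1])<.27)
    q=p[m]; q=q[~((q[:,1]>.05)&(q[:,0]<.64))]
    print(n,'rail top z',np.median(q[:,2]),len(q),'y',q[:,1].min(),q[:,1].max())
    # front edge by y bins
    f=[];bk=[]
    for y in np.arange(-.22,.22,.02):
        k=q[abs(q[:,1]-y)<.01]
        if len(k)>4: f.append([np.percentile(k[:,0],5),y]);bk.append([np.percentile(k[:,0],95),y])
    if len(f)>4: print('front',fit_line(np.array(f)),'back',fit_line(np.array(bk)))
    # header top
    m=(p[:,2]>.47)&(p[:,2]<.56)&(abs(p[:,0]-.66)<.1)&(abs(p[:,1])<.4); print('hdr',len(p[m]), p[m].min(0) if m.any() else 0,p[m].max(0) if m.any() else 0)
    # brackets
    m=(p[:,2]>.27)&(p[:,2]<.33)&(abs(p[:,0]-.65)<.1)&(abs(p[:,1])<.4); k=p[m]
    print('z hist',np.histogram(k[:,2],bins=12))
ws=s['w']; print(ws[190,570],ws[120,580],ws[200,540])
E
```

```text
t 0.15 J [ 86.1  20.6   0.6  -0.  -70.1 -16.5] p [0.2357 0.6321 0.2258] F [ 0.48 -1.42  0.09] x [-0.    -0.001 -1.   ] y [-0.349 -0.937  0.001] g 0.0877
top rail top z 0.1501651100369602 2991 y -0.25334584141790895 0.2465710051195409
front (np.float64(0.09849213311550097), np.float64(0.6379853872389262), np.float64(0.00040709762569136025)) back (np.float64(0.09749959835165868), np.float64(0.6593901960374758), np.float64(0.00035572458120029245))
hdr 14321 [ 0.6099572  -0.32698688  0.4700116 ] [0.7286074  0.28821112 0.52435434]
z hist (array([ 516,  160,  105,  138,  192,  461, 3815,  228,  189,  259,  310,
        388]), array([0.27018554, 0.27517004, 0.28015454, 0.28513903, 0.29012353,
       0.29510803, 0.30009252, 0.30507702, 0.31006152, 0.31504601,
       0.32003051, 0.32501501, 0.3299995 ]))
side rail top z 0.1515790278277916 2340 y -0.2698363597659901 0.2692508573261652
front (np.float64(0.09401827679234638), np.float64(0.6359028895092115), np.float64(0.000192025506450669)) back (np.float64(0.09511818916768658), np.float64(0.6585723019992712), np.float64(0.00023598296122361658))
hdr 8065 [ 0.60899385 -0.32953113  0.47000235] [0.72431603 0.28755639 0.52410356]
z hist (array([ 121,   32,   20,  121,  283,  370, 2182,  443,  289,  346,  412,
        339]), array([0.27003368, 0.27503074, 0.2800278 , 0.28502486, 0.29002192,
       0.29501899, 0.30001605, 0.30501311, 0.31001017, 0.31500723,
       0.32000429, 0.32500135, 0.32999841]))
[-0.00498053 -0.52148069  0.09064847] [ 0.06114797 -0.51240263  0.31689052] [ 0.06960288 -0.49842013  0.05929144]
```

Run:
```python
from h import *
t=np.load('top0.npz');s=np.load('side0.npz')
a=.096; ex=np.array([1,-a])/np.hypot(1,a); ey=np.array([a,1])/np.hypot(1,a)
for n,w in [('top',t['w']),('side',s['w'])]:
    p=w.reshape(-1,3); p=p[~np.isnan(p[:,0])]
    X=p[:,:2]@ex; Y=p[:,:2]@ey; Z=p[:,2]
    for zlo,zhi in [(.51,.53),(.49,.5),(.15,.25),(.05,.1),(.132,.145),(.145,.156)]:
      for nm,my in [('L',(Y>.22)&(Y<.5)),('R',(Y<-.25)&(Y>-.4)),('M',abs(Y+.05)<.08)]:
        m=(Z>zlo)&(Z<zhi)&my&(X>.56)&(X<.76)
        if m.sum()>10: print(n,zlo,nm,m.sum(),'X',np.round(np.percentile(X[m],[1,5,50,95,99]),3),'Y',np.round(np.percentile(Y[m],[1,5,50,95,99]),3))
```

```text
top 0.51 L 2424 X [0.656 0.657 0.669 0.681 0.682] Y [0.221 0.226 0.282 0.339 0.343]
top 0.51 R 253 X [0.656 0.656 0.668 0.681 0.682] Y [-0.263 -0.263 -0.257 -0.251 -0.25 ]
top 0.51 M 3076 X [0.656 0.656 0.669 0.681 0.682] Y [-0.128 -0.122 -0.05   0.022  0.028]
top 0.49 L 454 X [0.638 0.639 0.648 0.656 0.657] Y [0.23  0.276 0.323 0.348 0.35 ]
top 0.49 R 121 X [0.638 0.638 0.647 0.655 0.656] Y [-0.263 -0.263 -0.256 -0.251 -0.25 ]
top 0.49 M 65 X [0.656 0.656 0.656 0.656 0.656] Y [-0.124 -0.121 -0.051  0.024  0.028]
top 0.15 L 478 X [0.573 0.583 0.65  0.657 0.658] Y [0.22  0.222 0.263 0.306 0.308]
top 0.15 R 310 X [0.607 0.609 0.62  0.632 0.635] Y [-0.362 -0.358 -0.344 -0.337 -0.336]
top 0.15 M 729 X [0.634 0.636 0.651 0.657 0.657] Y [-0.128 -0.122 -0.047  0.023  0.029]
top 0.05 R 154 X [0.592 0.593 0.613 0.639 0.64 ] Y [-0.345 -0.339 -0.323 -0.32  -0.32 ]
top 0.132 L 163 X [0.627 0.627 0.631 0.634 0.64 ] Y [0.221 0.224 0.261 0.299 0.31 ]
top 0.132 R 236 X [0.595 0.597 0.618 0.644 0.646] Y [-0.37  -0.364 -0.337 -0.325 -0.323]
top 0.132 M 318 X [0.626 0.627 0.63  0.634 0.634] Y [-0.128 -
[... 989 characters left out ...]
ide 0.05 L 564 X [0.561 0.564 0.637 0.678 0.693] Y [0.225 0.232 0.329 0.349 0.35 ]
side 0.05 R 279 X [0.591 0.592 0.616 0.643 0.647] Y [-0.353 -0.345 -0.327 -0.321 -0.255]
side 0.132 L 371 X [0.571 0.585 0.631 0.669 0.679] Y [0.221 0.223 0.279 0.349 0.349]
side 0.132 R 120 X [0.593 0.596 0.617 0.643 0.646] Y [-0.359 -0.353 -0.334 -0.326 -0.261]
side 0.132 M 242 X [0.625 0.625 0.629 0.633 0.633] Y [-0.128 -0.122 -0.043  0.024  0.029]
side 0.145 L 603 X [0.571 0.586 0.641 0.658 0.677] Y [0.221 0.224 0.263 0.349 0.349]
side 0.145 R 76 X [0.601 0.602 0.618 0.637 0.638] Y [-0.356 -0.354 -0.34  -0.328 -0.258]
side 0.145 M 572 X [0.633 0.633 0.644 0.656 0.656] Y [-0.128 -0.12  -0.044  0.024  0.028]
```

Run:
```python
from h import *
plan([.45,-.12,.36],[0,0,-1],[-1,0,0])
```

```text
t [-0.1333  0.63   -0.4636] a [ 6.955e+01 -5.000e-02 -6.000e-02] |a| 69.6 |t| 0.793
```

```bash
T='{"tx":-0.1333,"ty":0.63,"tz":-0.4636,"ax":69.55}'; python3 -m creep '[{"tx":-0.05,"ty":0.03,"tz":-0.02,"ax":5},{"tx":-0.08,"ty":0.06,"tz":-0.04,"ax":13},{"tx":-0.11,"ty":0.10,"tz":-0.06,"ax":21},{"tx":-0.13,"ty":0.14,"tz":-0.08,"ax":29},{"tx":-0.13,"ty":0.18,"tz":-0.11,"ax":37}]'
python3 - <<'E'
from h import *
st()
plan([.45,-.12,.36],[0,0,-1],[-1,0,0])
E
```

```text
t 0.15 J [ 86.1  20.6   0.6  -0.  -70.1 -16.5] p [0.2357 0.6321 0.2258] F [ 0.48 -1.42  0.09] x [-0.    -0.001 -1.   ] y [-0.349 -0.937  0.001] g 0.0877
t [-0.1333  0.63   -0.4636] a [ 6.955e+01 -5.000e-02 -6.000e-02] |a| 69.6 |t| 0.793invalid input
```

```bash
python3 -m creep '[{"ax":5,"ay":0,"az":0,"tx":-0.05,"ty":0.03,"tz":-0.02,"fingers":0.0876},{"ax":13,"ay":0,"az":0,"tx":-0.08,"ty":0.06,"tz":-0.04,"fingers":0.0876},{"ax":21,"ay":0,"az":0,"tx":-0.11,"ty":0.10,"tz":-0.06,"fingers":0.0876},{"ax":29,"ay":0,"az":0,"tx":-0.13,"ty":0.14,"tz":-0.08,"fingers":0.0876},{"ax":37,"ay":0,"az":0,"tx":-0.13,"ty":0.18,"tz":-0.11,"fingers":0.0876}]'
python3 - <<'E'
from h import *
st()
plan([.45,-.12,.36],[0,0,-1],[-1,0,0])
E
```

```text
time_s: 0.65
tcp_pos: [0.2737, 0.4341, 0.3585]
eef_rot: [-54.5, 89.8, 67.8]
contact_force: [1.3, -0.5, 0.6]
gripper_width: 0.0877
t 0.65 J [ 79.8   1.4  -6.5   0.1 -81.8 -47.5] p [0.2737 0.4341 0.3585] F [ 1.32 -0.45  0.56] x [ 0.002  0.004 -1.   ] y [-0.845 -0.534 -0.003] g 0.0877
t [-0.0034  0.147  -0.5626] a [32.28  0.19  0.15] |a| 32.3 |t| 0.581
```

```bash
python3 -m creep '[{"ax":6,"ay":0,"az":0,"tx":0,"ty":0.013,"tz":-0.048,"fingers":0.05},{"ax":12,"ay":0,"az":0,"tx":0,"ty":0.026,"tz":-0.096,"fingers":0.03},{"ax":18,"ay":0,"az":0,"tx":0,"ty":0.039,"tz":-0.144,"fingers":0.0},{"ax":24,"ay":0,"az":0,"tx":0,"ty":0.052,"tz":-0.19,"fingers":0.0},{"ax":32,"ay":0,"az":0,"tx":0,"ty":0.065,"tz":-0.24,"fingers":0.0}]'
python3 - <<'E'
from h import *
st()
plan([.45,-.12,.36],[0,0,-1],[-1,0,0])
E
```

```text
time_s: 1.15
tcp_pos: [0.3471, 0.1971, 0.3559]
eef_rot: [-26.8, 89.9, 63.5]
contact_force: [1.3, 0.5, 1.2]
gripper_width: 0.0532
t 1.15 J [ 58.3 -10.6 -17.5  -0.  -83.  -57.9] p [0.3471 0.1971 0.3559] F [1.31 0.51 1.17] x [ 0.     0.001 -1.   ] y [-1.    -0.006 -0.   ] g 0.0532
t [-0.0043 -0.1009 -0.3177] a [0.35 0.05 0.02] |a| 0.4 |t| 0.333
```

Run:
```python
from h import *
plan([.42,-.03,.34],[0,-.64,-.77],[-1,0,0])
```

```text
t [ 0.0158 -0.0715 -0.2276] a [ 0.33 39.78  0.14] |a| 39.8 |t| 0.239
```

```bash
python3 -m creep '[{"ax":0,"ay":8,"az":0,"tx":0,"ty":-0.014,"tz":-0.046,"fingers":0.0},{"ax":0,"ay":16,"az":0,"tx":0,"ty":-0.028,"tz":-0.092,"fingers":0.0},{"ax":0,"ay":24,"az":0,"tx":0.01,"ty":-0.042,"tz":-0.138,"fingers":0.0},{"ax":0,"ay":32,"az":0,"tx":0.015,"ty":-0.056,"tz":-0.184,"fingers":0.0},{"ax":0,"ay":40,"az":0,"tx":0.016,"ty":-0.072,"tz":-0.228,"fingers":0.0}]'
python3 - <<'E'
from h import *
st()
E
```

```text
time_s: 1.65
tcp_pos: [0.422, -0.0297, 0.34]
eef_rot: [180.0, 49.7, -89.4]
contact_force: [0.9, 0.2, 0.2]
gripper_width: 0.013
t 1.65 J [ 48.6  -0.  -31.6  25.6 -90.6 -55.3] p [ 0.422  -0.0297  0.34  ] F [0.94 0.18 0.23] x [ 0.007 -0.646 -0.763] y [-1.    -0.011  0.   ] g 0.013
```

```bash
cat > kin.py <<'E'
import numpy as np
from scipy.optimize import least_squares
from scipy.spatial.transform import Rotation as R
D=[([86.0655,20.5917,.6337,-.02,-70.136,-16.504],[.2356,.63205,.2257],[-0.,-.001,-1],[-.349,-.937,0]),
([79.8,1.4,-6.5,.1,-81.8,-47.5],[.2737,.4341,.3585],[0.002,.004,-1],[-.845,-.534,-.003]),
([58.3,-10.6,-17.5,0,-83.,-57.9],[.3471,.1971,.3559],[0,.001,-1],[-1,-.006,0]),
([48.6,0,-31.6,25.6,-90.6,-55.3],[.422,-.0297,.34],[.007,-.646,-.763],[-1,-.011,0])]
s4,s6=1,1
def fk(q,k,s=(1,1)):
    a1,d,h,L2,a3,L3,L=k
    q=np.radians(q)
    Rz=R.from_euler('z',q[0])
    R2=Rz*R.from_euler('y',q[1])            # upper arm along z
    R3=Rz*R.from_euler('y',q[1]-q[2])       # forearm along x, pitch down positive
    p=Rz.apply([a1,d,h])+R2.apply([0,0,L2])+R3.apply([L3,0,a3])
    R5=R3*R.from_euler('x',s[0]*q[3])*R.from_euler('y',-q[4])
    R6=R5*R.from_euler('x',s[1]*q[5])
    return p+R5.apply([L,0,0]),R6
def fit(D,s):
    def f(k): return np.concatenate([fk(q,k,s)[0]-p for q,p,_,_ in D])
    return least_squares(f,[0,-.19,.4,.4,0,.4,.25])
if __name__=='__main__':
    for s in [(1,1),(-1,1),(-1,-1),(1,-1)]:
        o=fit(D,s); print(s,o.cost**.5,np.round(o.x,4))
        for q,p,x,y in D: print(np.round(fk(q,o.x,s)[1].as_matrix()[:,:2].T,3).tolist(),x,y)
E
python3 kin.py
```

```text
(1, 1) 0.058642438996753435 [ 0.367  -0.1969 -0.0135  0.9716 -0.8691  0.2421 -0.2868]
[[0.0, -0.002, -1.0], [-0.976, -0.218, 0.0]] [-0.0, -0.001, -1] [-0.349, -0.937, 0]
[[-0.001, 0.005, -1.0], [-0.796, -0.606, -0.003]] [0.002, 0.004, -1] [-0.845, -0.534, -0.003]
[[0.001, 0.001, -1.0], [-0.897, -0.442, -0.001]] [0, 0.001, -1] [-1, -0.006, 0]
[[-0.642, -0.075, -0.763], [-0.757, -0.088, 0.647]] [0.007, -0.646, -0.763] [-1, -0.011, 0]
(-1, 1) 0.026177330864483553 [ 0.176  -0.1906  0.1434  0.5934  0.0006  0.2849  0.3458]
[[-0.0, -0.002, -1.0], [-0.976, -0.218, 0.001]] [-0.0, -0.001, -1] [-0.349, -0.937, 0]
[[0.003, 0.005, -1.0], [-0.795, -0.606, -0.005]] [0.002, 0.004, -1] [-0.845, -0.534, -0.003]
[[0.001, 0.001, -1.0], [-0.897, -0.442, -0.001]] [0, 0.001, -1] [-1, -0.006, 0]
[[0.006, -0.647, -0.763], [-0.933, -0.277, 0.228]] [0.007, -0.646, -0.763] [-1, -0.011, 0]
(-1, -1) 0.026177330864483553 [ 0.176  -0.1906  0.1434  0.5934  0.0006  0.2849  0.3458]
[[-0.0, -0.002, -1.0], [-0.937, 0.349, -0.0]] [-0.0, -0.001, -1] [-0.349, -0.937, 0]
[[0.003, 0.005, -1.0], [-0.535, 0.845, 0.003]] [0.002, 0.004, -1] [-0.845, -0.534, -0.003]
[[0.001, 0.001, -1.0], [-0.007, 1.0, 0.001]] [0, 0.001, -1] [-1, -0.006, 0]
[[0.006, -0.647, -0.763], [-0.007, 0.763, -0.647]] [0.007, -0.646, -0.763] [-1, -0.011, 0]
(1, -1) 0.058642438996753435 [ 0.367  -0.1969 -0.0135  0.9716 -0.8691  0.2421 -0.2868]
[[0.0, -0.002, -1.0], [-0.937, 0.349, -0.001]] [-0.0, -0.001, -1] [-0.349, -0.937, 0]
[[-0.001, 0.005, -1.0], [-0.534, 0.845, 0.005]] [0.002, 0.004, -1] [-0.845, -0.534, -0.003]
[[0.001, 0.001, -1.0], [-0.007, 1.0, 0.001]] [0, 0.001, -1] [-1, -0.006, 0]
[[-0.642, -0.075, -0.763], [0.158, 0.961, -0.228]] [0.007, -0.646, -0.763] [-1, -0.011, 0]
```

```bash
cat > kin.py.add <<'E'
E
sed -i 's/    a1,d,h,L2,a3,L3,L=k/    a1,d,h,L2,a3,L3,L,o2=k/; s/R2=Rz\*R.from_euler(.y.,q\[1\])/R2=Rz*R.from_euler("y",q[1]+o2)/; s/\[0,-.19,.4,.4,0,.4,.25\]/[0,-.19,.4,.4,0,.4,.25,x0]/; s/def fit(D,s)/def fit(D,s,x0=0)/' kin.py
python3 - <<'E'
from kin import *
for x0 in [-1,0,1]:
    o=fit(D,(-1,-1),x0); print(o.cost**.5,np.round(o.x,4))
E
```

```text
0.009125879406755617 [ 0.1217 -0.1917  0.1411  0.6072 -0.0202  0.2476  0.3354  0.1583]
0.009125879406755619 [ 0.1217 -0.1917  0.1411  0.6072 -0.0202  0.2476  0.3354  0.1583]
0.00912587940675562 [ 0.1217 -0.1917  0.1411  0.6072 -0.0202  0.2476  0.3354  0.1583]
```

```bash
cat > g.py <<'E'
from h import *
import json,sys
s=r.get_state(); Rm=R.from_euler('xyz',s['eef_rot'],degrees=True).as_matrix()
open('log.jsonl','a').write(json.dumps([list(map(float,s['joints'])),list(map(float,s['tcp_pos'])),Rm[:,0].tolist(),Rm[:,1].tolist(),float(np.abs(s['qd']).max())])+'\n')
st(); print('qd',np.round(s['qd'],1))
E
python3 g.py; python3 -m creep '[{"ax":0,"ay":0,"az":0,"tx":0,"ty":0,"tz":0,"fingers":0.0}]'; python3 g.py
```

```text
t 1.65 J [ 48.6  -0.  -31.6  25.6 -90.6 -55.3] p [ 0.422  -0.0297  0.34  ] F [0.94 0.18 0.23] x [ 0.007 -0.646 -0.763] y [-1.    -0.011  0.   ] g 0.013
qd [-27.7  25.6 -37.9  59.1   2.   -1.5]
time_s: 1.75
tcp_pos: [0.4207, -0.0312, 0.3375]
eef_rot: [179.5, 49.4, -89.9]
contact_force: [-0.6, -0.1, -0.5]
gripper_width: 0.0053
t 1.75 J [ 48.5   0.2 -31.8  25.5 -90.6 -55.3] p [ 0.4207 -0.0312  0.3375] F [-0.6  -0.14 -0.47] x [ 0.001 -0.65  -0.76 ] y [-1.    -0.008  0.006] g 0.0053
qd [ 1.6 -2.8  5.3 -4.5 -0.   0.1]
```

Run:
```python
from h import *
plan([.40,-.13,.36],[0,.5,-.866],[-1,0,0])
```

```text
t [ 0.0471  0.0217 -0.0894] a [  0.53 -70.57  -0.32] |a| 70.6 |t| 0.103
```

```bash
python3 -m creep '[{"ax":0,"ay":-8.5,"az":0,"tx":0.005,"ty":0.005,"tz":-0.01,"fingers":0.0},{"ax":0,"ay":-17,"az":0,"tx":0.01,"ty":0.01,"tz":-0.03,"fingers":0.0},{"ax":0,"ay":-25.5,"az":0,"tx":0.02,"ty":0.02,"tz":-0.05,"fingers":0.0},{"ax":0,"ay":-34,"az":0,"tx":0.03,"ty":0.022,"tz":-0.07,"fingers":0.0},{"ax":0,"ay":-42,"az":0,"tx":0.04,"ty":0.022,"tz":-0.08,"fingers":0.0}]'; python3 g.py
python3 -m creep '[{"ax":0,"ay":-8.5,"az":0,"tx":0.0,"ty":0.0,"tz":-0.01,"fingers":0.0},{"ax":0,"ay":-17,"az":0,"tx":0.0,"ty":0,"tz":-0.015,"fingers":0.0},{"ax":0,"ay":-25.5,"az":0,"tx":0,"ty":0,"tz":-0.015,"fingers":0.0},{"ax":0,"ay":-29,"az":0,"tx":0,"ty":0,"tz":-0.015,"fingers":0.0},{"ax":0,"ay":-29,"az":0,"tx":0,"ty":0,"tz":-0.015,"fingers":0.0}]'; python3 g.py
```

```text
time_s: 2.25
tcp_pos: [0.4003, -0.1134, 0.3637]
eef_rot: [-16.9, 88.7, 73.7]
contact_force: [0.5, -0.7, 0.0]
gripper_width: 0.0004
t 2.25 J [ 10.5  -8.7 -14.7  -1.1 -83.5  -9.7] p [ 0.4003 -0.1134  0.3637] F [ 0.54 -0.73  0.03] x [ 0.006  0.021 -1.   ] y [-1.    -0.012 -0.006] g 0.0004
qd [-96.3  18.1  43.6 -73.9  -5.3 104.9]
time_s: 2.75
tcp_pos: [0.4006, -0.13, 0.3593]
eef_rot: [0.5, 60.0, 90.7]
contact_force: [0.2, -0.3, 0.2]
gripper_width: 0.0004
t 2.75 J [-19.2   2.6  -0.2 -28.3 -97.4  18.2] p [ 0.4006 -0.13    0.3593] F [ 0.2  -0.3   0.21] x [-0.006  0.5   -0.866] y [-1.    -0.005  0.005] g 0.0004
qd [ 4.1 -2.8 -1.3  4.   2.6 -3.1]
```

Run:
```python
from kin import *
import json
for l in open('log.jsonl'):
    q,p,x,y,v=json.loads(l); D.append((q,p,x,y))
D.pop(3);D.pop(3) 
def fk2(q,k):
    a1,d,h,L2,a3,L3,L=k[:7]; o2=k[7]; e=k[8]
    q=np.radians(q)
    Rz=R.from_euler('z',q[0]); R2=Rz*R.from_euler('y',q[1]+o2); R3=Rz*R.from_euler('y',q[1]-q[2])
    R5=R3*R.from_euler('x',-q[3])*R.from_euler('y',-q[4])
    return Rz.apply([a1,d,h])+R2.apply([0,0,L2])+R3.apply([L3,0,a3])+R5.apply([L,0,e]),R5*R.from_euler('x',-q[5])
for o in [0,.3]:
  for free in [7,8,9]:
    f=lambda k: np.concatenate([fk2(q,np.r_[k,np.zeros(9-free)])[0]-p for q,p,_,_ in D])
    s=least_squares(f,[0,-.19,.4,.4,0,.4,.25,o,0][:free]); print(free,s.cost**.5,np.round(s.x,4)); print(np.round(s.fun.reshape(-1,3)*1e3,1).tolist())
```

```text
7 0.05189743396806839 [ 0.222  -0.1848  0.1436  0.5764  0.0189  0.2344  0.3687]
[[-6.7, 4.7, 26.5], [-7.5, -1.6, -20.9], [-5.2, 4.9, -23.8], [4.6, -6.4, -5.8], [-1.1, 6.7, -24.5], [-7.8, -18.8, 48.5]]
8 0.03877976085705397 [ 0.1472 -0.1848  0.1426  0.5894  0.0117  0.1879  0.3688  0.2102]
[[-7.1, -1.2, -8.8], [-7.3, -0.6, -25.8], [-5.7, 4.1, -4.0], [7.9, -2.8, 11.1], [-1.4, 6.7, -9.3], [-6.6, -19.1, 36.9]]
9 0.02214307348555966 [ 0.0918 -0.1861  0.1369  0.6061  0.0027  0.0387  0.3706  0.305   0.1469]
[[-5.5, 2.8, 6.8], [-5.7, 0.7, -20.6], [-4.5, 3.4, 10.4], [6.9, -8.1, -2.0], [-0.8, 5.1, 1.9], [-5.1, -10.7, 3.4]]
7 0.05189743396806839 [ 0.222  -0.1848  0.1436  0.5764  0.0189  0.2344  0.3687]
[[-6.7, 4.7, 26.5], [-7.5, -1.6, -20.9], [-5.2, 4.9, -23.8], [4.6, -6.4, -5.8], [-1.1, 6.7, -24.5], [-7.8, -18.8, 48.5]]
8 0.038779760857053924 [ 0.1472 -0.1848  0.1426  0.5894  0.0117  0.1879  0.3688  0.2102]
[[-7.1, -1.2, -8.8], [-7.3, -0.6, -25.8], [-5.7, 4.1, -4.0], [7.9, -2.8, 11.1], [-1.4, 6.7, -9.3], [-6.6, -19.1, 36.9]]
9 0.02214307348555959 [ 0.0918 -0.1861  0.1369  0.6061  0.0027  0.0387  0.3706  0.305   0.1469]
[[-5.5, 2.8, 6.8], [-5.7, 0.7, -20.6], [-4.5, 3.4, 10.4], [6.9, -8.1, -2.0], [-0.8, 5.1, 1.9], [-5.1, -10.7, 3.4]]
```

Run:
```python
from h import *
plan([.43,-.08,.38],[.35,.6,-.72],[-.86,.5,0])
```

```text
t [ 0.0069 -0.0296  0.0536] a [ 24.24 -13.69 -18.63] |a| 33.5 |t| 0.062
```

```bash
python3 -m creep '[{"ax":6,"ay":-3.4,"az":-4.6,"tx":0.002,"ty":-0.007,"tz":0.013,"fingers":0.0},{"ax":12,"ay":-6.8,"az":-9.3,"tx":0.004,"ty":-0.014,"tz":0.026,"fingers":0.0},{"ax":18,"ay":-10.2,"az":-14,"tx":0.005,"ty":-0.022,"tz":0.04,"fingers":0.0},{"ax":24.2,"ay":-13.7,"az":-18.6,"tx":0.007,"ty":-0.03,"tz":0.054,"fingers":0.0},{"ax":24.2,"ay":-13.7,"az":-18.6,"tx":0.007,"ty":-0.03,"tz":0.054,"fingers":0.0}]'; python3 g.py
python3 - <<'E'
from h import *
plan([.46,-.06,.38],[.70,.6,-.4],[-.6,.8,0])
E
```

```text
time_s: 3.25
tcp_pos: [0.4287, -0.0762, 0.3826]
eef_rot: [-0.6, 46.0, 59.5]
contact_force: [-0.7, -0.4, -0.2]
gripper_width: 0.0
t 3.25 J [-26.6  -5.8  -7.  -43.9 -86.4  -1.4] p [ 0.4287 -0.0762  0.3826] F [-0.65 -0.38 -0.21] x [ 0.352  0.598 -0.72 ] y [-0.865  0.501 -0.007] g 0.0
qd [ 0.8  2.5  2.6  4.1 -3.2  5.4]
t [ 0.0226 -0.0189  0.0195] a [ 12.86 -22.52 -15.45] |a| 30.2 |t| 0.035
```

```bash
python3 -m creep '[{"ax":3.2,"ay":-5.6,"az":-3.9,"tx":0.006,"ty":-0.005,"tz":0.005,"fingers":0.0},{"ax":6.4,"ay":-11.2,"az":-7.7,"tx":0.012,"ty":-0.01,"tz":0.01,"fingers":0.0},{"ax":9.6,"ay":-16.9,"az":-11.6,"tx":0.018,"ty":-0.015,"tz":0.015,"fingers":0.0},{"ax":12.9,"ay":-22.5,"az":-15.5,"tx":0.023,"ty":-0.02,"tz":0.02,"fingers":0.0},{"ax":12.9,"ay":-22.5,"az":-15.5,"tx":0.023,"ty":-0.02,"tz":0.02,"fingers":0.0}]'; python3 g.py
python3 - <<'E'
from h import *
plan([.50,-.06,.36],[.92,.38,-.05],[-.38,.92,0])
E
```

```text
time_s: 3.75
tcp_pos: [0.4607, -0.0602, 0.3766]
eef_rot: [1.8, 23.6, 40.8]
contact_force: [-0.1, -0.8, 0.2]
gripper_width: 0.0005
t 3.75 J [-43.3  -7.4 -19.  -67.8 -80.    6.6] p [ 0.4607 -0.0602  0.3766] F [-0.08 -0.77  0.2 ] x [ 0.694  0.599 -0.4  ] y [-0.643  0.765  0.029] g 0.0005
qd [ 2.2  0.2  5.9  6.5 -1.1 -2.5]
t [ 0.034  -0.0256 -0.0024] a [  2.42 -20.82 -17.63] |a| 27.4 |t| 0.043
```

```bash
python3 -m creep '[{"ax":0.6,"ay":-5.2,"az":-4.4,"tx":0.008,"ty":-0.006,"tz":0,"fingers":0.0},{"ax":1.2,"ay":-10.4,"az":-8.8,"tx":0.017,"ty":-0.013,"tz":-0.001,"fingers":0.0},{"ax":1.8,"ay":-15.6,"az":-13.2,"tx":0.025,"ty":-0.02,"tz":-0.002,"fingers":0.0},{"ax":2.4,"ay":-20.8,"az":-17.6,"tx":0.034,"ty":-0.026,"tz":-0.002,"fingers":0.0},{"ax":2.4,"ay":-20.8,"az":-17.6,"tx":0.034,"ty":-0.026,"tz":-0.002,"fingers":0.0}]'; python3 g.py
cat > kin2.py <<'E'
import numpy as np, json
from scipy.spatial.transform import Rotation as R
D0=[([86.0655,20.5917,.6337,-.02,-70.136,-16.504],[.2356,.63205,.2257]),([79.8,1.4,-6.5,.1,-81.8,-47.5],[.2737,.4341,.3585]),
([58.3,-10.6,-17.5,0,-83.,-57.9],[.3471,.1971,.3559])]
def data():
    d=list(D0)
    for l in open('log.jsonl'):
        q,p,x,y,v=json.loads(l)
        d.append((q,p))
    return d
def chain(q):
    q=np.radians(q); E=R.from_euler
    Rs=[E('z',q[0])]
    for a in [E('y',q[1]),E('y',-q[2]),E('x',-q[3]),E('y',-q[4]),E('x',-q[5])]: Rs.append(Rs[-1]*a)
    return Rs
def rows(q):
    Rs=chain(q); return np.hstack([np.r_[[[0,0,0],[0,0,0],[0,0,1.]]].T*0+np.eye(3)]+[m.as_matrix() for m in Rs])
E
python3 - <<'E'
from kin2 import *
d=data()
A=np.vstack([rows(q) for q,p in d]);b=np.concatenate([p for q,p in d])
lam=1e-4
k=np.linalg.solve(A.T@A+lam*np.eye(A.shape[1]),A.T@b)
print(len(d),np.round(k.reshape(-1,3),3)); print(np.round((A@k-b).reshape(-1,3)*1e3,1))
E
```

```text
time_s: 4.25
tcp_pos: [0.5008, -0.0595, 0.3592]
eef_rot: [0.1, 3.0, 22.7]
contact_force: [0.2, -0.4, 0.3]
gripper_width: 0.0004
t 4.25 J [-56.3  -1.6 -36.3 -93.9 -79.2  34.7] p [ 0.5008 -0.0595  0.3592] F [ 0.16 -0.42  0.29] x [ 0.922  0.385 -0.052] y [-0.385  0.923  0.002] g 0.0004
qd [ 1.3 -2.3  7.1  6.4  1.3 -9. ]
10 [[-0.     0.     0.1  ]
 [ 0.001 -0.     0.1  ]
 [-0.001 -0.     0.601]
 [ 0.232 -0.     0.   ]
 [ 0.232 -0.096 -0.   ]
 [ 0.189 -0.096 -0.   ]
 [ 0.189 -0.     0.   ]]
[[ 0.  -0.1 -0. ]
 [ 0.   0.1  0.2]
 [ 0.1  0.1  0.3]
 [-0.  -0.  -0. ]
 [-0.  -0.  -0. ]
 [-0.   0.  -0.2]
 [ 0.   0.1 -0. ]
 [-0.1  0.1 -0.1]
 [-0.   0.  -0.1]
 [ 0.  -0.2  0. ]]
```

```bash
cat > ik.py <<'E'
from kin2 import *
from scipy.optimize import least_squares
d=data()
A=[];b=[]
def feat(q):
    m=[x.as_matrix() for x in chain(q)]
    return np.stack([[0,0,1.],m[1][:,2],m[2][:,0],m[3][:,1],m[4][:,0]],1)
A=np.vstack([feat(q) for q,p in d]);b=np.concatenate([p for q,p in d])
K=np.linalg.lstsq(A,b,rcond=None)[0]
def pts(q):
    f=feat(q)*K; return np.cumsum(f,1).T  # shoulder, elbow, W1, W2, TCP
R0=R.from_euler('x',90)
off=None
def Rtool(q): return chain(q)[5]*OFF
l=[json.loads(x) for x in open('log.jsonl')][-1]
x=np.array(l[2]);y=np.array(l[3]);Rm=R.from_matrix(np.stack([x,y,np.cross(x,y)],1))
OFF=chain(l[0])[5].inv()*Rm; a=OFF.as_rotvec(degrees=True); OFF=R.from_euler('x',round(a[0]/90)*90,degrees=True)
lo=np.array([-176.03,-82.01,-58.28,-173.87,-174.79,-173.66]);hi=np.array([176.03,121.73,71.71,95.51,-.11,173.66])
def frame(x,y):
    x=np.array(x,float);x/=np.linalg.norm(x);y=np.array(y,float);y-=x*(x@y);y/=np.linalg.norm(y)
    return R.from_matrix(np.stack([x,y,np.cross(x,y)],1))
def ik(p,Rg,seeds):
    out=[]
    for s in seeds:
        f=lambda q: np.r_[(pts(q)[4]-p)*10,(Rg.inv()*Rtool(q)).as_rotvec()]
        s_=np.clip(s,lo+1,hi-1)
        o=least_squares(f,s_,bounds=(lo,hi),x_scale=50)
        if o.cost<1e-8 and not any(np.abs(o.x-z).max()<2 for z in out): out.append(o.x)
    return out
if __name__=='__main__':
    print(np.round(K,4),a)
    from h import *
    st()
    cur=l[0]; rng=np.random.default_rng(0)
    a_=.096; ex=np.array([1,-a_])/np.hypot(1,a_); ey=np.array([a_,1])/np.hypot(1,a_)
    for psi in [-15,-5.5,0,10]:
        for Y in [0,-.04]:
          for z in [.10,.25]:
            xy=ex*.650+ey*Y; c,s=np.cos(np.radians(psi)),np.sin(np.radians(psi))
            for sg in [1,-1]:
              for q in ik(np.r_[xy,z],frame([c,s,0],[-s*sg,c*sg,0]),[cur]+[rng.uniform(lo,hi) for _ in range(12)]):
                print(psi,Y,z,sg,np.round(q,1),'W1',np.round(pts(q)[2],3),'W2',np.round(pts(q)[3],3))
E
python3 ik.py
```

```text
[ 0.1986  0.6017  0.4636 -0.1918  0.3781] [-9.00000000e+01 -1.76635402e-14  8.39018158e-15]
t 4.25 J [-56.3  -1.6 -36.3 -93.9 -79.2  34.7] p [ 0.5008 -0.0595  0.3592] F [ 0.16 -0.42  0.29] x [ 0.922  0.385 -0.052] y [-0.385  0.923  0.002] g 0.0004
-15 -0.04 0.1 1 [ -38.5   67.   -57.1 -152.3 -120.9  105.1] W1 [ 0.23  -0.183  0.05 ] W2 [ 0.278 -0.004  0.1  ]
-15 -0.04 0.1 -1 [ -38.5   67.   -57.1 -152.3 -120.9  -74.9] W1 [ 0.23  -0.183  0.05 ] W2 [ 0.278 -0.004  0.1  ]
-5.5 0 0.1 1 [ -39.6   64.6  -53.1 -142.6 -112.7  106.4] W1 [ 0.253 -0.209  0.046] W2 [ 0.271 -0.026  0.1  ]
-5.5 0 0.1 -1 [ -39.6   64.6  -53.1 -142.6 -112.7  -73.6] W1 [ 0.253 -0.209  0.046] W2 [ 0.271 -0.026  0.1  ]
-5.5 0 0.25 1 [ -40.6   29.9  -56.1 -144.8  -86.7   87.7] W1 [ 0.252 -0.217  0.258] W2 [ 0.271 -0.026  0.25 ]
-5.5 0 0.25 -1 [ -40.6   29.9  -56.1 -144.8  -86.7  -92.3] W1 [ 0.252 -0.217  0.258] W2 [ 0.271 -0.026  0.25 ]
-5.5 -0.04 0.1 1 [ -45.1   62.4  -50.5 -138.1 -107.4  105.1] W1 [ 0.249 -0.25   0.05 ] W2 [ 0.267 -0.066  0.1  ]
-5.5 -0.04 0.1 -1 [ -45.1   62.4  -50.5 -138.1 -107.4  -74.9] W1 [ 0.249 -
[... 1320 characters left out ...]
6  0.082] W2 [ 0.275 -0.128  0.1  ]
10 0 0.25 1 [ -45.1   25.8  -42.4 -123.   -77.8   71.9] W1 [ 0.306 -0.307  0.31 ] W2 [ 0.275 -0.128  0.25 ]
10 0 0.25 -1 [ -45.1   25.8  -42.4 -123.   -77.8 -108.1] W1 [ 0.306 -0.307  0.31 ] W2 [ 0.275 -0.128  0.25 ]
10 -0.04 0.1 1 [ -49.5   53.3  -38.4 -120.5  -90.9   91.5] W1 [ 0.304 -0.356  0.095] W2 [ 0.271 -0.168  0.1  ]
10 -0.04 0.1 -1 [ -49.5   53.3  -38.4 -120.5  -90.9  -88.5] W1 [ 0.304 -0.356  0.095] W2 [ 0.271 -0.168  0.1  ]
10 -0.04 0.25 1 [ -48.7   25.7  -39.3 -118.9  -77.3   68.2] W1 [ 0.302 -0.343  0.321] W2 [ 0.271 -0.168  0.25 ]
10 -0.04 0.25 -1 [ -48.7   25.7  -39.3 -118.9  -77.3 -111.8] W1 [ 0.302 -0.343  0.321] W2 [ 0.271 -0.168  0.25 ]
```

```bash
cat > c.py <<'E'
from ik import *
from h import r
cur=np.array(r.get_state()['joints'])
a_=.096; ex=np.array([1,-a_])/np.hypot(1,a_); ey=np.array([a_,1])/np.hypot(1,a_)
def tgt(X,Y,z,psi,th):
    c,s=np.cos(np.radians(psi)),np.sin(np.radians(psi)); ct,st_=np.cos(np.radians(th)),np.sin(np.radians(th))
    return np.r_[ex*X+ey*Y,z],[c*ct,s*ct,-st_],[-s,c,0]
def show(*a,cur=cur):
    p,x,y=tgt(*a)
    for q in ik(p,frame(x,y),[cur]): print(a,np.round(p,4),np.round(q,1),'W1',np.round(pts(q)[2],3),'W2',np.round(pts(q)[3],3)); return q
E
python3 - <<'E'
from c import *
q=cur
for psi in [0,5]:
  for th in [10,20]:
    for a in [(.52,-.04,.25),(.52,-.04,.085),(.65,-.04,.085),(.65,-.04,.25)]: show(*a,psi,th)
E
```

```text
(0.52, -0.04, 0.25, 0, 10) [ 0.5138 -0.0895  0.25  ] [ -57.8    3.6  -52.2 -112.   -64.    58.1] W1 [ 0.159 -0.252  0.415] W2 [ 0.141 -0.09   0.316]
(0.65, -0.04, 0.085, 0, 10) [ 0.6432 -0.1019  0.085 ] [ -47.6   49.   -48.1 -133.1  -84.8   95.2] W1 [ 0.268 -0.293  0.133] W2 [ 0.271 -0.102  0.151]
(0.65, -0.04, 0.25, 0, 10) [ 0.6432 -0.1019  0.25  ] [ -43.5   12.7  -42.8 -125.9  -56.8   62.2] W1 [ 0.286 -0.272  0.404] W2 [ 0.271 -0.102  0.316]
(0.52, -0.04, 0.25, 0, 20) [ 0.5138 -0.0895  0.25  ] [ -40.   -10.1  -43.3 -100.1  -37.9   28.7] W1 [ 0.216 -0.182  0.537] W2 [ 0.159 -0.09   0.379]
(0.65, -0.04, 0.085, 0, 20) [ 0.6432 -0.1019  0.085 ] [ -44.6   34.5  -46.1 -132.5  -63.5   82.6] W1 [ 0.296 -0.292  0.237] W2 [ 0.288 -0.102  0.214]
(0.65, -0.04, 0.25, 0, 20) [ 0.6432 -0.1019  0.25  ] [ -32.7    3.1  -33.6 -111.3  -33.    37.3] W1 [ 0.34  -0.218  0.523] W2 [ 0.288 -0.102  0.379]
(0.52, -0.04, 0.25, 5, 10) [ 0.5138 -0.0895  0.25  ] [ -57.6    5.1  -48.6 -106.7  -65.9   54.9] W1 [ 0.176 -0.277  0.424] W2 [ 0.143 -0.122  0.316]
(0.52, -0.04, 0.085, 5, 10) [ 0.5138 -0.0895  0.085 ] [
[... 285 characters left out ...]
019  0.25  ] [ -43.8   13.1  -38.9 -118.6  -57.6   56.7] W1 [ 0.304 -0.292  0.419] W2 [ 0.272 -0.134  0.316]
(0.52, -0.04, 0.25, 5, 20) [ 0.5138 -0.0895  0.25  ] [-42.3  -7.7 -41.4 -95.6 -44.   28.1] W1 [ 0.225 -0.205  0.538] W2 [ 0.16  -0.12   0.379]
(0.52, -0.04, 0.085, 5, 20) [ 0.5138 -0.0895  0.085 ] [ -60.7   38.   -53.6 -114.8  -70.7   91.6] W1 [ 0.175 -0.312  0.209] W2 [ 0.16  -0.12   0.214]
(0.65, -0.04, 0.085, 5, 20) [ 0.6432 -0.1019  0.085 ] [ -44.7   33.   -41.5 -124.6  -60.6   76.5] W1 [ 0.321 -0.317  0.256] W2 [ 0.289 -0.133  0.214]
(0.65, -0.04, 0.25, 5, 20) [ 0.6432 -0.1019  0.25  ] [ -33.2    4.2  -31.1 -104.2  -36.8   32.6] W1 [ 0.353 -0.231  0.531] W2 [ 0.289 -0.133  0.379]
```

Run:
```python
from c import *
from h import plan
q=show(.565,-.04,.2,0,20); q=show(.565,-.04,.09,0,20)
plan(*tgt(.565,-.04,.2,0,20))
```

```text
(0.565, -0.04, 0.2, 0, 20) [ 0.5586 -0.0938  0.2   ] [ -45.     4.7  -45.7 -113.8  -46.6   51.6] W1 [ 0.244 -0.244  0.441] W2 [ 0.203 -0.094  0.329]
(0.565, -0.04, 0.09, 0, 20) [ 0.5586 -0.0938  0.09  ] [ -54.8   37.2  -54.6 -125.7  -71.    91.5] W1 [ 0.202 -0.286  0.214] W2 [ 0.203 -0.094  0.219]
t [ 0.0483 -0.0541 -0.1569] a [  4.44  16.79 -22.31] |a| 28.3 |t| 0.173
```

```bash
python3 -m creep '[{"ax":1.1,"ay":4.2,"az":-5.6,"tx":0.012,"ty":-0.013,"tz":-0.039,"fingers":0.0},{"ax":2.2,"ay":8.4,"az":-11.2,"tx":0.024,"ty":-0.027,"tz":-0.078,"fingers":0.0},{"ax":3.3,"ay":12.6,"az":-16.7,"tx":0.036,"ty":-0.04,"tz":-0.118,"fingers":0.0},{"ax":4.4,"ay":16.8,"az":-22.3,"tx":0.048,"ty":-0.054,"tz":-0.157,"fingers":0.0},{"ax":4.4,"ay":16.8,"az":-22.3,"tx":0.048,"ty":-0.054,"tz":-0.157,"fingers":0.0}]'; python3 g.py
python3 - <<'E'
from c import *
from h import plan
plan(*tgt(.575,-.04,.09,0,20))
plan(*tgt(.575,-.04,.087,0,20))
E
```

```text
time_s: 4.75
tcp_pos: [0.5609, -0.0948, 0.2012]
eef_rot: [-0.3, 20.0, 0.0]
contact_force: [-1.9, 0.2, 0.4]
gripper_width: 0.0005
t 4.75 J [ -44.7    4.6  -45.3 -113.7  -46.2   51.4] p [ 0.5609 -0.0948  0.2012] F [-1.91  0.16  0.4 ] x [ 0.939  0.    -0.343] y [-0.002  1.    -0.005] g 0.0005
qd [-1.9 -2.5  2.4  8.  -7.1 -7.1]
t [ 0.0453  0.0006 -0.1018] a [ 0.32 -0.04 -0.01] |a| 0.3 |t| 0.111
t [ 0.0463  0.0006 -0.1046] a [ 0.32 -0.04 -0.01] |a| 0.3 |t| 0.114
```

```bash
python3 -m creep '[{"ax":0,"ay":0,"az":0,"tx":0.011,"ty":0,"tz":-0.026,"fingers":0.0},{"ax":0,"ay":0,"az":0,"tx":0.023,"ty":0,"tz":-0.052,"fingers":0.0},{"ax":0,"ay":0,"az":0,"tx":0.034,"ty":0,"tz":-0.078,"fingers":0.0},{"ax":0,"ay":0,"az":0,"tx":0.046,"ty":0,"tz":-0.104,"fingers":0.0},{"ax":0,"ay":0,"az":0,"tx":0.046,"ty":0,"tz":-0.104,"fingers":0.0}]'; python3 g.py
python3 - <<'E'
from c import *
from h import *
plan(*tgt(.648,-.04,.087,0,20))
for n in ['side','top']:
    c=cam(n); cv2.imwrite(f'pics/{n}1.png',c['pixels'])
a=cv2.imread('pics/side1.png');cv2.imwrite('pics/side1z.png',cv2.resize(a[100:400,180:560],None,fx=2,fy=2))
E
```

```text
time_s: 5.25
tcp_pos: [0.567, -0.095, 0.0779]
eef_rot: [1.0, 20.6, 0.5]
contact_force: [0.2, 0.4, 0.4]
gripper_width: 0.0007
t 5.25 J [ -53.7   38.7  -53.4 -126.4  -70.6   90.8] p [ 0.567  -0.095   0.0779] F [0.17 0.4  0.36] x [ 0.936  0.008 -0.351] y [-0.003  1.     0.016] g 0.0007
qd [  0.8 -20.1  -0.5   1.7   5.7 -10. ]
t [ 0.0663 -0.0068  0.0347] a [-0.81 -0.56 -0.46] |a| 1.1 |t| 0.075
```

View pics/side1z.png

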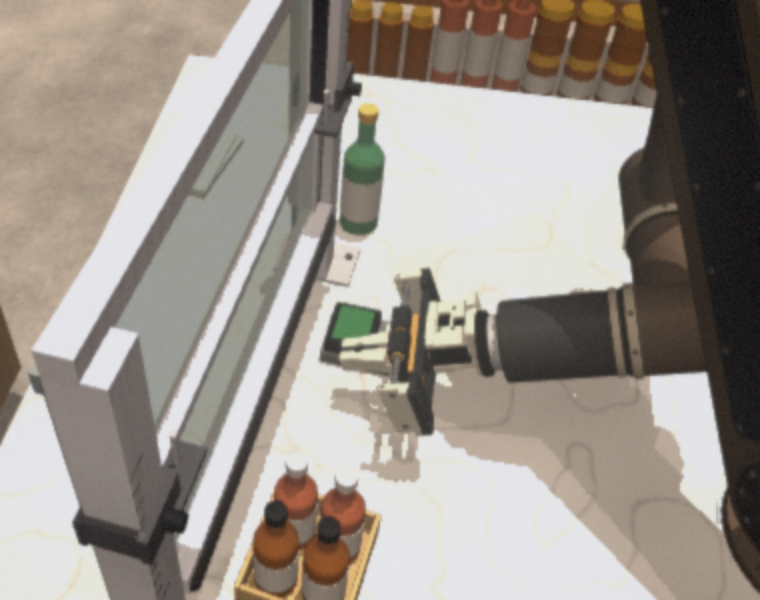

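View pics/top1.png

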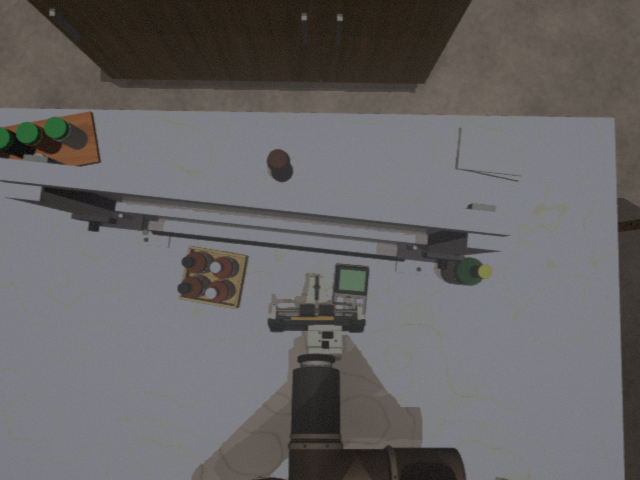

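```bash
python3 -m creep '[{"ax":0,"ay":0,"az":0,"tx":0.0,"ty":0,"tz":0.0,"fingers":0.0},{"ax":0,"ay":0,"az":0,"tx":0.02,"ty":-0.002,"tz":0.007,"fingers":0.0},{"ax":0,"ay":0,"az":0,"tx":0.045,"ty":-0.004,"tz":0.016,"fingers":0.0},{"ax":0,"ay":0,"az":0,"tx":0.068,"ty":-0.007,"tz":0.025,"fingers":0.0},{"ax":0,"ay":0,"az":0,"tx":0.068,"ty":-0.007,"tz":0.025,"fingers":0.0}]'; python3 g.py
python3 - <<'E'
from c import *
from h import *
p=r.get_state()['tcp_pos']; print('XY',p[:2]@ex,p[:2]@ey)
plan(*tgt(.648,-.04,.107,0,20))
for n in ['side']:
    c=cam(n); a=c['pixels'];cv2.imwrite('pics/side2z.png',cv2.resize(a[180:330,250:480],None,fx=3,fy=3,interpolation=2))
E
```

```text
time_s: 5.85
tcp_pos: [0.6441, -0.1054, 0.1006]
eef_rot: [-1.1, 18.9, -0.3]
contact_force: [0.1, 0.3, 0.5]
gripper_width: 0.0002
t 5.85 J [ -44.8   32.6  -46.  -132.1  -63.1   82.1] p [ 0.6441 -0.1054  0.1006] F [0.06 0.29 0.46] x [ 0.946 -0.006 -0.324] y [-0.     1.    -0.018] g 0.0002
qd [-1.8  1.5 -3.9  2.9 -2.1  2.7]
XY 0.651233358064167 -0.04336121141302229
t [-0.0048  0.0035  0.0052] a [0.98 1.07 0.33] |a| 1.5 |t| 0.008
```

View pics/side2z.png

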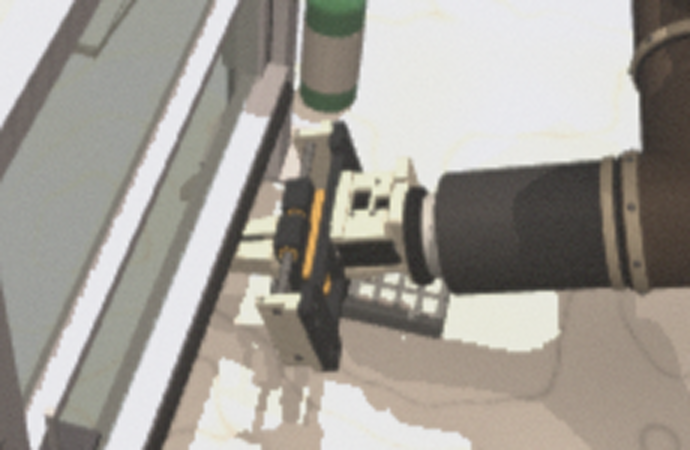

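```bash
for i in 1 2 3; do python3 -m creep '[{"ax":0,"ay":0,"az":0,"tx":0,"ty":0,"tz":0,"fingers":0.0}]' | head -4; done
```

```text
time_s: 6.0
tcp_pos: [0.6405, -0.1039, 0.0963]
eef_rot: [-0.8, 19.3, -0.2]
contact_force: [0.2, -0.1, -0.3]
time_s: 6.1
tcp_pos: [0.6399, -0.1042, 0.0936]
eef_rot: [-0.5, 19.6, -0.3]
contact_force: [0.4, 0.2, 0.7]
time_s: 6.2
tcp_pos: [0.6397, -0.1045, 0.0915]
eef_rot: [-0.4, 19.7, -0.3]
contact_force: [-0.9, -0.4, -0.8]
```

```bash
python3 -m creep '[{"ax":0,"ay":0,"az":0,"tx":-0.0007,"ty":0,"tz":0.002,"fingers":0.0},{"ax":0,"ay":0,"az":0,"tx":-0.0014,"ty":0,"tz":0.004,"fingers":0.0},{"ax":0,"ay":0,"az":0,"tx":-0.0021,"ty":0,"tz":0.006,"fingers":0.0},{"ax":0,"ay":0,"az":0,"tx":-0.0028,"ty":0,"tz":0.008,"fingers":0.0},{"ax":0,"ay":0,"az":0,"tx":-0.0035,"ty":0,"tz":0.0095,"fingers":0.0}]';python3 -m creep '[{"ax":0,"ay":0,"az":0,"tx":-0.0007,"ty":0,"tz":0.002,"fingers":0.0},{"ax":0,"ay":0,"az":0,"tx":-0.0014,"ty":0,"tz":0.004,"fingers":0.0},{"ax":0,"ay":0,"az":0,"tx":-0.0021,"ty":0,"tz":0.006,"fingers":0.0},{"ax":0,"ay":0,"az":0,"tx":-0.0028,"ty":0,"tz":0.008,"fingers":0.0},{"ax":0,"ay":0,"az":0,"tx":-0.0035,"ty":0,"tz":0.0095,"fingers":0.0}]'
```

```text
time_s: 6.7
tcp_pos: [0.64, -0.1042, 0.1]
eef_rot: [-0.3, 19.8, -0.2]
contact_force: [0.2, -0.5, -0.3]
gripper_width: 0.0006
time_s: 7.2
tcp_pos: [0.6399, -0.1042, 0.1102]
eef_rot: [-0.3, 19.8, -0.2]
contact_force: [1.5, 0.7, -2.2]
gripper_width: 0.0005
```

```bash
python3 -m creep '[{"ax":0,"ay":0,"az":0,"tx":-0.0007,"ty":0,"tz":0.002,"fingers":0.0},{"ax":0,"ay":0,"az":0,"tx":-0.0014,"ty":0,"tz":0.004,"fingers":0.0},{"ax":0,"ay":0,"az":0,"tx":-0.0021,"ty":0,"tz":0.006,"fingers":0.0},{"ax":0,"ay":0,"az":0,"tx":-0.0028,"ty":0,"tz":0.008,"fingers":0.0},{"ax":0,"ay":0,"az":0,"tx":-0.0035,"ty":0,"tz":0.0095,"fingers":0.0}]';python3 -m creep '[{"ax":0,"ay":0,"az":0,"tx":-0.0007,"ty":0,"tz":0.002,"fingers":0.0},{"ax":0,"ay":0,"az":0,"tx":-0.0014,"ty":0,"tz":0.004,"fingers":0.0},{"ax":0,"ay":0,"az":0,"tx":-0.0021,"ty":0,"tz":0.006,"fingers":0.0},{"ax":0,"ay":0,"az":0,"tx":-0.0028,"ty":0,"tz":0.008,"fingers":0.0},{"ax":0,"ay":0,"az":0,"tx":-0.0035,"ty":0,"tz":0.0095,"fingers":0.0}]'
python3 - <<'E'
from h import *
from c import ex,ey
s=np.load('side0.npz');t=np.load('top0.npz')
for n,w in (('s',s['w']),('t',t['w'])):
    p=w.reshape(-1,3);X=p[:,:2]@ex;Y=p[:,:2]@ey
    for lab,m in (('L',(X<.634)&(X>.59)&(Y>.26)&(Y<.4)),('R',(X<.634)&(X>.6)&(Y<-.2)&(Y>-.3))):
        m=m&(p[:,2]>.2)&(p[:,2]<.4)
        if m.sum(): print(n,lab,m.sum(),np.round(np.percentile(p[m,2],[1,5,50,95,99]),4),np.round(np.percentile(Y[m],[1,99]),3),np.round(np.percentile(X[m],[1,99]),3))
c=cam('side'); w=cloud(c).reshape(-1,3); X=w[:,:2]@ex;Y=w[:,:2]@ey
m=(X>.637)&(X<.65)&(Y>.1)&(Y<.3)&(w[:,2]>.13)&(w[:,2]<.3); print(np.histogram(w[m,2],bins=np.arange(.14,.3,.005)))
E
```

```text
time_s: 7.7
tcp_pos: [0.6399, -0.1041, 0.1205]
eef_rot: [-0.3, 19.8, -0.2]
contact_force: [1.4, -0.6, -1.9]
gripper_width: 0.0003
time_s: 8.2
tcp_pos: [0.6398, -0.1042, 0.1306]
eef_rot: [-0.3, 19.8, -0.2]
contact_force: [1.2, -0.1, -2.2]
gripper_width: 0.0001
s L 701 [0.2973 0.3012 0.3179 0.3321 0.3329] [0.262 0.357] [0.613 0.634]
s R 188 [0.2988 0.3017 0.3184 0.3322 0.3328] [-0.271 -0.201] [0.613 0.634]
t L 444 [0.2992 0.3    0.3122 0.3313 0.3324] [0.261 0.357] [0.615 0.634]
t R 326 [0.2988 0.3007 0.3196 0.3305 0.3318] [-0.269 -0.201] [0.614 0.634]
(array([  0,   0,   0,   0,   0,   0,  27, 553,   4,   0,   0,   0,   0,
         0,   0,   0,   0,   0,   0,   0,   0,   0,   0,   0,   0,   0,
         0,   0,   0,   0,   0]), array([0.14 , 0.145, 0.15 , 0.155, 0.16 , 0.165, 0.17 , 0.175, 0.18 ,
       0.185, 0.19 , 0.195, 0.2  , 0.205, 0.21 , 0.215, 0.22 , 0.225,
       0.23 , 0.235, 0.24 , 0.245, 0.25 , 0.255, 0.26 , 0.265, 0.27 ,
       0.275, 0.28 , 0.285, 0.29 , 0.295]))
```

```bash
for i in 1 2 3 4 5 6; do python3 -m creep '[{"ax":0,"ay":0,"az":0,"tx":-0.0007,"ty":0,"tz":0.002,"fingers":0.0},{"ax":0,"ay":0,"az":0,"tx":-0.0014,"ty":0,"tz":0.004,"fingers":0.0},{"ax":0,"ay":0,"az":0,"tx":-0.0021,"ty":0,"tz":0.006,"fingers":0.0},{"ax":0,"ay":0,"az":0,"tx":-0.0028,"ty":0,"tz":0.008,"fingers":0.0},{"ax":0,"ay":0,"az":0,"tx":-0.0035,"ty":0,"tz":0.0095,"fingers":0.0}]' | sed -n '2p;4p'; done
python3 - <<'E'
from h import *
from c import ex,ey
c=cam('side'); a=c['pixels'];cv2.imwrite('pics/side3L.png',cv2.resize(a[300:400,200:320],None,fx=5,fy=5,interpolation=2));cv2.imwrite('pics/side3R.png',cv2.resize(a[120:240,290:410],None,fx=5,fy=5,interpolation=2))
w=cloud(c).reshape(-1,3); X=w[:,:2]@ex;Y=w[:,:2]@ey
m=(X>.637)&(X<.65)&(Y>.1)&(Y<.25)&(w[:,2]>.13)&(w[:,2]<.3); print(np.median(w[m,2]))
E
```

```text
tcp_pos: [0.6397, -0.1041, 0.1408]
contact_force: [0.5, 0.5, -2.7]
tcp_pos: [0.6397, -0.104, 0.1509]
contact_force: [0.7, -1.3, -1.2]
tcp_pos: [0.6396, -0.1039, 0.161]
contact_force: [0.6, -1.4, -2.8]
tcp_pos: [0.6395, -0.1039, 0.1711]
contact_force: [0.6, -1.7, -2.6]
tcp_pos: [0.6394, -0.1038, 0.1812]
contact_force: [0.5, -1.1, -3.0]
tcp_pos: [0.6394, -0.1038, 0.1913]
contact_force: [1.4, -0.5, -2.8]
0.23760289155270697
```

View pics/side3L.png

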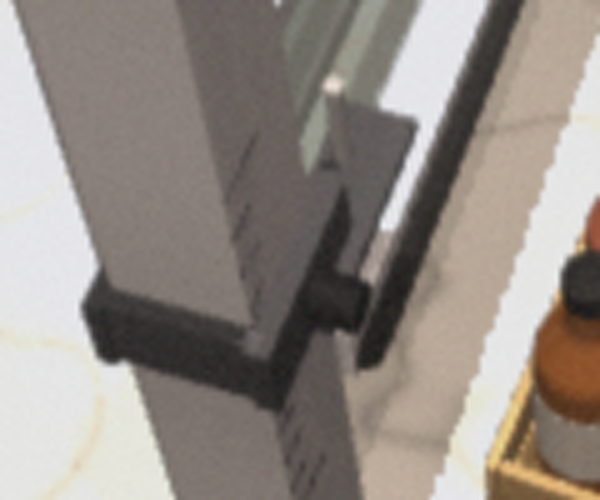

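View pics/side3R.png

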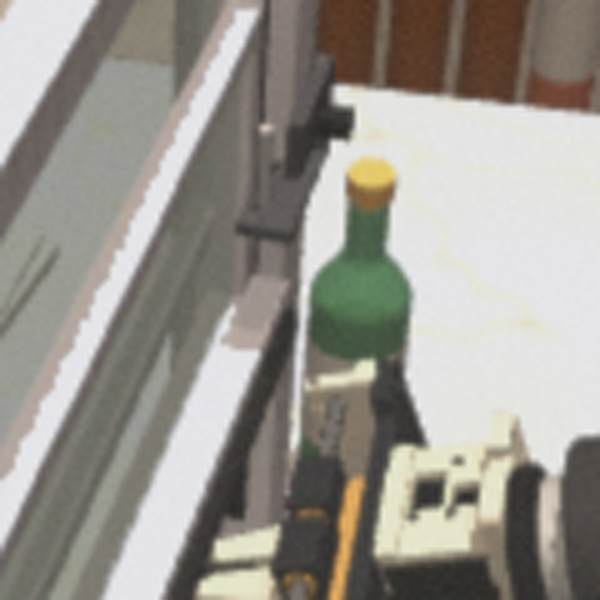

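```bash
python3 -m creep '[{"ax":0,"ay":0,"az":0,"tx":-0.0007,"ty":0,"tz":0.002,"fingers":0.0},{"ax":0,"ay":0,"az":0,"tx":-0.0014,"ty":0,"tz":0.004,"fingers":0.0},{"ax":0,"ay":0,"az":0,"tx":-0.0021,"ty":0,"tz":0.006,"fingers":0.0},{"ax":0,"ay":0,"az":0,"tx":-0.0028,"ty":0,"tz":0.008,"fingers":0.0},{"ax":0,"ay":0,"az":0,"tx":-0.0035,"ty":0,"tz":0.0095,"fingers":0.0}]'
for i in 1 2; do python3 -m creep '[{"ax":0,"ay":0,"az":0,"tx":-0.0003,"ty":0,"tz":0.0008,"fingers":0.0},{"ax":0,"ay":0,"az":0,"tx":-0.0006,"ty":0,"tz":0.0016,"fingers":0.0},{"ax":0,"ay":0,"az":0,"tx":-0.0009,"ty":0,"tz":0.0024,"fingers":0.0},{"ax":0,"ay":0,"az":0,"tx":-0.0012,"ty":0,"tz":0.0032,"fingers":0.0},{"ax":0,"ay":0,"az":0,"tx":-0.0015,"ty":0,"tz":0.004,"fingers":0.0}]' | sed -n '2p;4p'; done
```

```text
time_s: 11.8
tcp_pos: [0.6393, -0.1037, 0.2015]
eef_rot: [-0.3, 19.8, -0.2]
contact_force: [1.0, -0.9, -3.1]
gripper_width: 0.0007
tcp_pos: [0.6392, -0.1037, 0.2055]
contact_force: [0.7, 0.1, -2.9]
tcp_pos: [0.6392, -0.1037, 0.2098]
contact_force: [1.1, 0.7, -2.8]
```

```bash
python3 -m creep '[{"ax":0,"ay":0,"az":0,"tx":-0.0001,"ty":0,"tz":0.0003,"fingers":0.0},{"ax":0,"ay":0,"az":0,"tx":-0.0002,"ty":0,"tz":0.0006,"fingers":0.0},{"ax":0,"ay":0,"az":0,"tx":-0.0003,"ty":0,"tz":0.0009,"fingers":0.0},{"ax":0,"ay":0,"az":0,"tx":-0.0004,"ty":0,"tz":0.0012,"fingers":0.0}]' | sed -n '2p;4p'
```

```text
tcp_pos: [0.6392, -0.1037, 0.211]
contact_force: [1.1, 0.2, -2.6]
```

```bash
python3 -m creep '[{"ax":0,"ay":0,"az":0,"tx":-0.0001,"ty":0,"tz":0.0003,"fingers":0.0},{"ax":0,"ay":0,"az":0,"tx":-0.0002,"ty":0,"tz":0.0006,"fingers":0.0},{"ax":0,"ay":0,"az":0,"tx":-0.0003,"ty":0,"tz":0.0009,"fingers":0.0},{"ax":0,"ay":0,"az":0,"tx":-0.0004,"ty":0,"tz":0.0012,"fingers":0.0}]' | sed -n '2p;4p'
```

```text
tcp_pos: [0.6392, -0.1037, 0.2123]
contact_force: [1.8, -0.8, -2.2]
```

```bash
python3 -m creep '[{"ax":0,"ay":0,"az":0,"tx":-0.0001,"ty":0,"tz":0.0003,"fingers":0.0},{"ax":0,"ay":0,"az":0,"tx":-0.0002,"ty":0,"tz":0.0006,"fingers":0.0},{"ax":0,"ay":0,"az":0,"tx":-0.0003,"ty":0,"tz":0.0009,"fingers":0.0},{"ax":0,"ay":0,"az":0,"tx":-0.0004,"ty":0,"tz":0.0012,"fingers":0.0}]' | sed -n '2p;4p'
```

```text
tcp_pos: [0.6392, -0.1037, 0.2135]
contact_force: [0.7, -0.5, -3.3]
```

```bash
g(){ sed -n '2p;4p' | awk '{print} /contact/{gsub("]","");if($4<-4.6)e=1} END{exit e}'; }
python3 -m creep '[{"ax":0,"ay":0,"az":0,"tx":-0.0001,"ty":0,"tz":0.0003,"fingers":0.0},{"ax":0,"ay":0,"az":0,"tx":-0.0002,"ty":0,"tz":0.0006,"fingers":0.0},{"ax":0,"ay":0,"az":0,"tx":-0.0003,"ty":0,"tz":0.0009,"fingers":0.0}]' | g &&
python3 -m creep '[{"ax":0,"ay":0,"az":0,"tx":-0.0001,"ty":0,"tz":0.0003,"fingers":0.0},{"ax":0,"ay":0,"az":0,"tx":-0.0002,"ty":0,"tz":0.0006,"fingers":0.0},{"ax":0,"ay":0,"az":0,"tx":-0.0003,"ty":0,"tz":0.0009,"fingers":0.0}]' | g &&
python3 -m creep '[{"ax":0,"ay":0,"az":0,"tx":-0.0001,"ty":0,"tz":0.0003,"fingers":0.0},{"ax":0,"ay":0,"az":0,"tx":-0.0002,"ty":0,"tz":0.0006,"fingers":0.0},{"ax":0,"ay":0,"az":0,"tx":-0.0003,"ty":0,"tz":0.0009,"fingers":0.0}]' | g &&
python3 -m creep '[{"ax":0,"ay":0,"az":0,"tx":-0.0001,"ty":0,"tz":0.0003,"fingers":0.0},{"ax":0,"ay":0,"az":0,"tx":-0.0002,"ty":0,"tz":0.0006,"fingers":0.0},{"ax":0,"ay":0,"az":0,"tx":-0.0003,"ty":0,"tz":0.0009,"fingers":0.0}]' | g; echo $?
```

```text
tcp_pos: [0.6392, -0.1037, 0.2145]
contact_force: [-0.8, 0.1, -2.9]
tcp_pos: [0.6392, -0.1037, 0.2154]
contact_force: [-0.5, -0.8, -3.5]
tcp_pos: [0.6393, -0.1037, 0.2164]
contact_force: [0.1, -0.4, -2.8]
tcp_pos: [0.6393, -0.1037, 0.2173]
contact_force: [-1.4, -0.8, -2.9]
0
```

```bash
g(){ sed -n '2p;4p' | awk '{print} /contact/{gsub("]","");if($4<-4.6)e=1} END{exit e}'; }
python3 -m creep '[{"ax":0,"ay":0,"az":0,"tx":-0.0001,"ty":0,"tz":0.0003,"fingers":0.0},{"ax":0,"ay":0,"az":0,"tx":-0.0002,"ty":0,"tz":0.0006,"fingers":0.0},{"ax":0,"ay":0,"az":0,"tx":-0.0003,"ty":0,"tz":0.0009,"fingers":0.0}]' | g &&
python3 -m creep '[{"ax":0,"ay":0,"az":0,"tx":-0.0001,"ty":0,"tz":0.0003,"fingers":0.0},{"ax":0,"ay":0,"az":0,"tx":-0.0002,"ty":0,"tz":0.0006,"fingers":0.0},{"ax":0,"ay":0,"az":0,"tx":-0.0003,"ty":0,"tz":0.0009,"fingers":0.0}]' | g &&
python3 -m creep '[{"ax":0,"ay":0,"az":0,"tx":-0.0001,"ty":0,"tz":0.0003,"fingers":0.0},{"ax":0,"ay":0,"az":0,"tx":-0.0002,"ty":0,"tz":0.0006,"fingers":0.0},{"ax":0,"ay":0,"az":0,"tx":-0.0003,"ty":0,"tz":0.0009,"fingers":0.0}]' | g &&
python3 -m creep '[{"ax":0,"ay":0,"az":0,"tx":-0.0001,"ty":0,"tz":0.0003,"fingers":0.0},{"ax":0,"ay":0,"az":0,"tx":-0.0002,"ty":0,"tz":0.0006,"fingers":0.0},{"ax":0,"ay":0,"az":0,"tx":-0.0003,"ty":0,"tz":0.0009,"fingers":0.0}]' | g &&
python3 -m creep '[{"ax":0,"ay":0,"az":0,"tx":-0.0001,"ty":0,"tz":0.0003,"fingers":0.0},{"ax":0,"ay":0,"az":0,"tx":-0.0002,"ty":0,"tz":0.0006,"fingers":0.0},{"ax":0,"ay":0,"az":0,"tx":-0.0003,"ty":0,"tz":0.0009,"fingers":0.0}]' | g &&
python3 -m creep '[{"ax":0,"ay":0,"az":0,"tx":-0.0001,"ty":0,"tz":0.0003,"fingers":0.0},{"ax":0,"ay":0,"az":0,"tx":-0.0002,"ty":0,"tz":0.0006,"fingers":0.0},{"ax":0,"ay":0,"az":0,"tx":-0.0003,"ty":0,"tz":0.0009,"fingers":0.0}]' | g; echo $?
```

```text
tcp_pos: [0.6393, -0.1037, 0.2183]
contact_force: [-0.8, -0.5, -2.7]
tcp_pos: [0.6393, -0.1037, 0.2192]
contact_force: [-2.0, -1.2, -2.2]
tcp_pos: [0.6394, -0.1037, 0.2202]
contact_force: [-1.8, -1.1, -2.8]
tcp_pos: [0.6394, -0.1037, 0.2211]
contact_force: [-2.7, -0.6, -3.6]
tcp_pos: [0.6394, -0.1037, 0.222]
contact_force: [-2.5, -1.5, -2.0]
tcp_pos: [0.6394, -0.1037, 0.223]
contact_force: [-3.6, -0.4, -2.6]
0
```

```bash
g(){ sed -n '2p;4p' | awk '{print} /contact/{gsub("]","");if($4<-4.6)e=1} END{exit e}'; }
python3 -m creep '[{"ax":0,"ay":0,"az":0,"tx":-0.00013,"ty":0,"tz":0.0003,"fingers":0.0},{"ax":0,"ay":0,"az":0,"tx":-0.00026,"ty":0,"tz":0.0006,"fingers":0.0},{"ax":0,"ay":0,"az":0,"tx":-0.0004,"ty":0,"tz":0.0009,"fingers":0.0}]' | g &&
python3 -m creep '[{"ax":0,"ay":0,"az":0,"tx":-0.00013,"ty":0,"tz":0.0003,"fingers":0.0},{"ax":0,"ay":0,"az":0,"tx":-0.00026,"ty":0,"tz":0.0006,"fingers":0.0},{"ax":0,"ay":0,"az":0,"tx":-0.0004,"ty":0,"tz":0.0009,"fingers":0.0}]' | g &&
python3 -m creep '[{"ax":0,"ay":0,"az":0,"tx":-0.00013,"ty":0,"tz":0.0003,"fingers":0.0},{"ax":0,"ay":0,"az":0,"tx":-0.00026,"ty":0,"tz":0.0006,"fingers":0.0},{"ax":0,"ay":0,"az":0,"tx":-0.0004,"ty":0,"tz":0.0009,"fingers":0.0}]' | g &&
python3 -m creep '[{"ax":0,"ay":0,"az":0,"tx":-0.00013,"ty":0,"tz":0.0003,"fingers":0.0},{"ax":0,"ay":0,"az":0,"tx":-0.00026,"ty":0,"tz":0.0006,"fingers":0.0},{"ax":0,"ay":0,"az":0,"tx":-0.0004,"ty":0,"tz":0.0009,"fingers":0.0}]' | g; echo $?
python3 - <<'E'
from h import *
from c import ex,ey
c=cam('side'); a=c['pixels'];cv2.imwrite('pics/side4R.png',cv2.resize(a[120:240,290:410],None,fx=5,fy=5,interpolation=2))
w=cloud(c).reshape(-1,3); X=w[:,:2]@ex;Y=w[:,:2]@ey
m=(X>.637)&(X<.65)&(Y>.1)&(Y<.25)&(w[:,2]>.13)&(w[:,2]<.3); print(np.median(w[m,2]))
E
```

```text
tcp_pos: [0.6394, -0.1037, 0.2241]
contact_force: [-3.7, -0.7, -3.0]
tcp_pos: [0.6394, -0.1037, 0.2251]
contact_force: [-3.3, -1.1, -3.2]
tcp_pos: [0.6394, -0.1037, 0.2261]
contact_force: [-1.7, -1.2, -3.6]
tcp_pos: [0.6394, -0.1037, 0.2272]
contact_force: [-0.9, -0.6, -3.7]
0
0.2732243278175151
```

View pics/side4R.png

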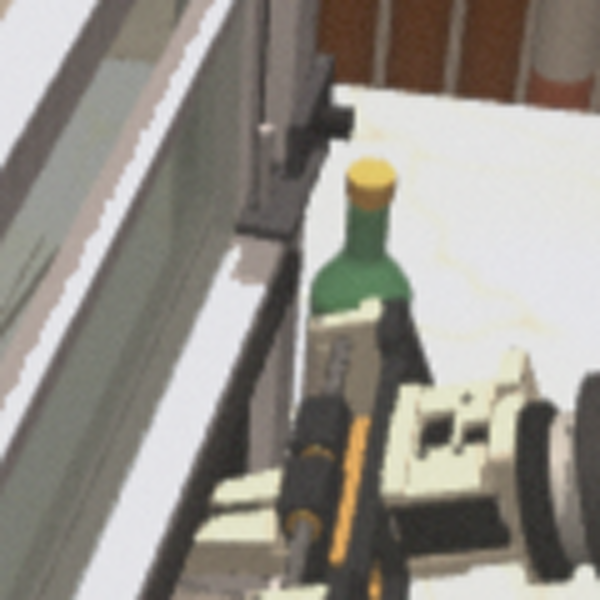

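```bash
g(){ sed -n '2p;4p' | awk '{print} /contact/{gsub("]","");if($4<-5)e=1} END{exit e}'; }
python3 -m creep '[{"ax":0,"ay":0,"az":0,"tx":-0.00012,"ty":0,"tz":0.0003,"fingers":0.0},{"ax":0,"ay":0,"az":0,"tx":-0.00024,"ty":0,"tz":0.0006,"fingers":0.0},{"ax":0,"ay":0,"az":0,"tx":-0.00035,"ty":0,"tz":0.0009,"fingers":0.0}]' | g &&
python3 -m creep '[{"ax":0,"ay":0,"az":0,"tx":-0.00012,"ty":0,"tz":0.0003,"fingers":0.0},{"ax":0,"ay":0,"az":0,"tx":-0.00024,"ty":0,"tz":0.0006,"fingers":0.0},{"ax":0,"ay":0,"az":0,"tx":-0.00035,"ty":0,"tz":0.0009,"fingers":0.0}]' | g &&
python3 -m creep '[{"ax":0,"ay":0,"az":0,"tx":-0.00012,"ty":0,"tz":0.0003,"fingers":0.0},{"ax":0,"ay":0,"az":0,"tx":-0.00024,"ty":0,"tz":0.0006,"fingers":0.0},{"ax":0,"ay":0,"az":0,"tx":-0.00035,"ty":0,"tz":0.0009,"fingers":0.0}]' | g &&
python3 -m creep '[{"ax":0,"ay":0,"az":0,"tx":-0.00012,"ty":0,"tz":0.0003,"fingers":0.0},{"ax":0,"ay":0,"az":0,"tx":-0.00024,"ty":0,"tz":0.0006,"fingers":0.0},{"ax":0,"ay":0,"az":0,"tx":-0.00035,"ty":0,"tz":0.0009,"fingers":0.0}]' | g &&
python3 -m creep '[{"ax":0,"ay":0,"az":0,"tx":-0.00012,"ty":0,"tz":0.0003,"fingers":0.0},{"ax":0,"ay":0,"az":0,"tx":-0.00024,"ty":0,"tz":0.0006,"fingers":0.0},{"ax":0,"ay":0,"az":0,"tx":-0.00035,"ty":0,"tz":0.0009,"fingers":0.0}]' | g &&
python3 -m creep '[{"ax":0,"ay":0,"az":0,"tx":-0.00012,"ty":0,"tz":0.0003,"fingers":0.0},{"ax":0,"ay":0,"az":0,"tx":-0.00024,"ty":0,"tz":0.0006,"fingers":0.0},{"ax":0,"ay":0,"az":0,"tx":-0.00035,"ty":0,"tz":0.0009,"fingers":0.0}]' | g; echo $?
```

```text
tcp_pos: [0.6393, -0.1037, 0.2281]
contact_force: [-1.4, 0.1, -1.9]
tcp_pos: [0.6393, -0.1037, 0.2291]
contact_force: [-1.0, -1.5, -3.1]
tcp_pos: [0.6392, -0.1036, 0.23]
contact_force: [0.7, -0.9, -2.9]
tcp_pos: [0.6392, -0.1037, 0.2309]
contact_force: [0.9, -1.3, -3.3]
tcp_pos: [0.6391, -0.1036, 0.2319]
contact_force: [1.8, -1.3, -2.5]
tcp_pos: [0.6391, -0.1036, 0.2328]
contact_force: [2.1, -0.3, -2.2]
0
```

```bash
g(){ sed -n '1p;2p;4p' | awk '{print} /contact/{gsub("]","");if($4<-5)e=1} END{exit e}'; }
python3 -m creep '[{"ax":0,"ay":0,"az":0,"tx":-0.0001,"ty":0,"tz":0.0003,"fingers":0.0},{"ax":0,"ay":0,"az":0,"tx":-0.0002,"ty":0,"tz":0.0006,"fingers":0.0},{"ax":0,"ay":0,"az":0,"tx":-0.0003,"ty":0,"tz":0.0009,"fingers":0.0}]' | g &&
python3 -m creep '[{"ax":0,"ay":0,"az":0,"tx":-0.0001,"ty":0,"tz":0.0003,"fingers":0.0},{"ax":0,"ay":0,"az":0,"tx":-0.0002,"ty":0,"tz":0.0006,"fingers":0.0},{"ax":0,"ay":0,"az":0,"tx":-0.0003,"ty":0,"tz":0.0009,"fingers":0.0}]' | g &&
python3 -m creep '[{"ax":0,"ay":0,"az":0,"tx":-0.0001,"ty":0,"tz":0.0003,"fingers":0.0},{"ax":0,"ay":0,"az":0,"tx":-0.0002,"ty":0,"tz":0.0006,"fingers":0.0},{"ax":0,"ay":0,"az":0,"tx":-0.0003,"ty":0,"tz":0.0009,"fingers":0.0}]' | g &&
python3 -m creep '[{"ax":0,"ay":0,"az":0,"tx":-0.0001,"ty":0,"tz":0.0003,"fingers":0.0},{"ax":0,"ay":0,"az":0,"tx":-0.0002,"ty":0,"tz":0.0006,"fingers":0.0},{"ax":0,"ay":0,"az":0,"tx":-0.0003,"ty":0,"tz":0.0009,"fingers":0.0}]' | g &&
python3 -m creep '[{"ax":0,"ay":0,"az":0,"tx":-0.0001,"ty":0,"tz":0.0003,"fingers":0.0},{"ax":0,"ay":0,"az":0,"tx":-0.0002,"ty":0,"tz":0.0006,"fingers":0.0},{"ax":0,"ay":0,"az":0,"tx":-0.0003,"ty":0,"tz":0.0009,"fingers":0.0}]' | g &&
python3 -m creep '[{"ax":0,"ay":0,"az":0,"tx":-0.0001,"ty":0,"tz":0.0003,"fingers":0.0},{"ax":0,"ay":0,"az":0,"tx":-0.0002,"ty":0,"tz":0.0006,"fingers":0.0},{"ax":0,"ay":0,"az":0,"tx":-0.0003,"ty":0,"tz":0.0009,"fingers":0.0}]' | g; echo $?
```

```text
time_s: 20.35
tcp_pos: [0.6391, -0.1036, 0.2337]
contact_force: [1.0, -0.0, -2.3]
time_s: 20.65
tcp_pos: [0.6391, -0.1036, 0.2347]
contact_force: [0.2, -1.3, -2.4]
time_s: 20.95
tcp_pos: [0.6391, -0.1036, 0.2356]
contact_force: [0.9, -1.2, -2.5]
time_s: 21.25
tcp_pos: [0.6391, -0.1036, 0.2365]
contact_force: [0.2, -1.0, -3.5]
time_s: 21.55
tcp_pos: [0.6391, -0.1036, 0.2375]
contact_force: [0.0, -0.2, -3.6]
time_s: 21.85
tcp_pos: [0.6392, -0.1036, 0.2384]
contact_force: [-1.1, -1.6, -3.1]
0
```

```bash
g(){ sed -n '1p;2p;4p' | awk '{print} /contact/{gsub("]","");if($4<-5)e=1} END{exit e}'; }
python3 -m creep '[{"ax":0,"ay":0,"az":0,"tx":-0.0001,"ty":0,"tz":0.0003,"fingers":0.0},{"ax":0,"ay":0,"az":0,"tx":-0.0002,"ty":0,"tz":0.0006,"fingers":0.0},{"ax":0,"ay":0,"az":0,"tx":-0.0003,"ty":0,"tz":0.0008,"fingers":0.0}]' | g &&
python3 -m creep '[{"ax":0,"ay":0,"az":0,"tx":-0.0001,"ty":0,"tz":0.0003,"fingers":0.0},{"ax":0,"ay":0,"az":0,"tx":-0.0002,"ty":0,"tz":0.0006,"fingers":0.0},{"ax":0,"ay":0,"az":0,"tx":-0.0003,"ty":0,"tz":0.0008,"fingers":0.0}]' | g &&
python3 -m creep '[{"ax":0,"ay":0,"az":0,"tx":-0.0001,"ty":0,"tz":0.0003,"fingers":0.0},{"ax":0,"ay":0,"az":0,"tx":-0.0002,"ty":0,"tz":0.0006,"fingers":0.0},{"ax":0,"ay":0,"az":0,"tx":-0.0003,"ty":0,"tz":0.0008,"fingers":0.0}]' | g &&
python3 -m creep '[{"ax":0,"ay":0,"az":0,"tx":-0.0001,"ty":0,"tz":0.0003,"fingers":0.0},{"ax":0,"ay":0,"az":0,"tx":-0.0002,"ty":0,"tz":0.0006,"fingers":0.0},{"ax":0,"ay":0,"az":0,"tx":-0.0003,"ty":0,"tz":0.0008,"fingers":0.0}]' | g; echo $?
```

```text
time_s: 22.15
tcp_pos: [0.6392, -0.1036, 0.2393]
contact_force: [0.9, -0.3, -2.4]
time_s: 22.45
tcp_pos: [0.6391, -0.1036, 0.2398]
contact_force: [4.1, -1.8, -6.5]
1
```

```bash
python3 -m creep '[{"ax":0,"ay":0,"az":0,"tx":0,"ty":0,"tz":0.0001,"fingers":0.0}]' | sed -n '1p;2p;4p'; python3 -m creep '[{"ax":0,"ay":0,"az":0,"tx":0,"ty":0,"tz":0,"fingers":0.0}]' | sed -n '1p;2p;4p'
```

```text
time_s: 22.55
tcp_pos: [0.6391, -0.1036, 0.2398]
contact_force: [2.9, -1.1, -6.3]
time_s: 22.65
tcp_pos: [0.6391, -0.1036, 0.2398]
contact_force: [3.6, -1.1, -7.5]
```

```bash
python3 -m creep '[{"ax":0,"ay":0,"az":0,"tx":-0.0001,"ty":0,"tz":0.0003,"fingers":0.0}]' | sed -n '1p;2p;4p'; python3 -m creep '[{"ax":0,"ay":0,"az":0,"tx":0,"ty":0,"tz":0,"fingers":0.0}]' | sed -n '1p;2p;4p';python3 -m creep '[{"ax":0,"ay":0,"az":0,"tx":0,"ty":0,"tz":0,"fingers":0.0}]' | sed -n '1p;2p;4p'
```

```text
time_s: 22.75
tcp_pos: [0.639, -0.1036, 0.2399]
contact_force: [4.6, -1.7, -9.2]
time_s: 22.85
tcp_pos: [0.639, -0.1036, 0.2399]
contact_force: [4.3, -0.4, -9.5]
time_s: 22.95
tcp_pos: [0.639, -0.1036, 0.24]
contact_force: [4.6, -1.1, -10.1]
```

```bash
python3 -m creep '[{"ax":0,"ay":0,"az":0,"tx":0.0003,"ty":0,"tz":-0.001,"fingers":0.0},{"ax":0,"ay":0,"az":0,"tx":0.001,"ty":0,"tz":-0.003,"fingers":0.0},{"ax":0,"ay":0,"az":0,"tx":0.002,"ty":0,"tz":-0.006,"fingers":0.0},{"ax":0,"ay":0,"az":0,"tx":0.004,"ty":0,"tz":-0.011,"fingers":0.0},{"ax":0,"ay":0,"az":0,"tx":0.006,"ty":0,"tz":-0.017,"fingers":0.0}]' | sed -n '1p;2p;4p'
python3 - <<'E'
from h import *
from c import ex,ey
c=cam('top'); w=cloud(c); cv2.imwrite('pics/top5.png',c['pixels'])
p=w.reshape(-1,3); m=(p[:,2]>.036)&(p[:,2]<.044)&(p[:,0]>.47)&(p[:,0]<.66)&(p[:,1]>.04)&(p[:,1]<.25)
q=p[m]; rect=cv2.minAreaRect((q[:,:2]*1000).astype(np.float32)); print(len(q),rect)
b=cv2.boxPoints(rect)/1000; print(b, 'XY', np.c_[b@ex,b@ey])
w2=cloud(cam('side')).reshape(-1,3); X=w2[:,:2]@ex;Y=w2[:,:2]@ey
m=(X>.637)&(X<.65)&(Y>.1)&(Y<.25)&(w2[:,2]>.13)&(w2[:,2]<.3); print('rail',np.median(w2[m,2]))
E
```

```text
time_s: 23.45
tcp_pos: [0.6399, -0.1036, 0.2241]
contact_force: [-0.2, 0.1, 0.2]
539 ((565.590087890625, 137.67044067382812), (130.5790252685547, 119.84822082519531), 80.84024810791016)
[[0.49603683 0.08275266]
 [0.61435676 0.06367429]
 [0.63514334 0.19258823]
 [0.5168234  0.2116666 ]] XY [[0.48585887 0.12977556]
 [0.60546046 0.12209124]
 [0.61383282 0.25240159]
 [0.49423122 0.26008592]]
rail 0.28582884962079136
```

```bash
cat > c2.py <<'E'
from c import *
seeds=[cur,[20,20,0,0,-50,0],[20,20,0,0,-50,90],[20,20,-20,0,-50,-90],[40,30,-30,-30,-60,0],[0,20,-20,30,-50,90],[0,20,-20,60,-50,0],[-20,20,-30,-80,-60,90]]
def allsol(*a):
    p,x,y=tgt(*a)
    for sg in (1,-1):
        for q in ik(p,frame(x,np.array(y)*sg),seeds):
            P=pts(q); print(a,sg,np.round(q,1),'El',np.round(P[1],2),'W1',np.round(P[2],2),'W2',np.round(P[3],2))
E
python3 - <<'E'
from c2 import *
for th in (35,45,60):
  for X in (.44,.69): allsol(X,.181,.018,-9.2,th)
E
cat >> c2.py <<'E'
rng=np.random.default_rng(1)
seeds+= [np.r_[rng.uniform(-60,80),rng.uniform(-30,80),rng.uniform(-55,60),rng.uniform(-170,95),rng.uniform(-150,-5),rng.uniform(-170,170)] for _ in range(25)]
E
python3 - <<'E'
from c2 import *
for th in (40,60,80):
  for X in (.46,.56,.69): allsol(X,.181,.018,-9.2,th)
E
```

```text
(0.46, 0.181, 0.018, -9.2, 80) 1 [  43.2   13.6  -53.1   25.1  -18.9 -165.8] El [0.1  0.1  0.78] W1 [0.24 0.22 0.36] W2 [0.41 0.15 0.39]
(0.46, 0.181, 0.018, -9.2, 80) -1 [ 43.2  13.6 -53.1  25.1 -18.9  14.2] El [0.1  0.1  0.78] W1 [0.24 0.22 0.36] W2 [0.41 0.15 0.39]
(0.56, 0.181, 0.018, -9.2, 80) 1 [  35.3   20.6  -39.1   17.3  -24.1 -150. ] El [0.17 0.12 0.76] W1 [0.36 0.26 0.36] W2 [0.51 0.14 0.39]
(0.56, 0.181, 0.018, -9.2, 80) -1 [ 35.3  20.6 -39.1  17.3 -24.1  30. ] El [0.17 0.12 0.76] W1 [0.36 0.26 0.36] W2 [0.51 0.14 0.39]
(0.69, 0.181, 0.018, -9.2, 80) 1 [  27.8   29.6  -20.4   11.2  -32.4 -136.1] El [0.26 0.14 0.72] W1 [0.53 0.28 0.37] W2 [0.64 0.12 0.39]
(0.69, 0.181, 0.018, -9.2, 80) -1 [ 27.8  29.6 -20.4  11.2 -32.4  43.9] El [0.26 0.14 0.72] W1 [0.53 0.28 0.37] W2 [0.64 0.12 0.39]
```

```bash
cat > scan.py <<'E'
from c2 import *
def ok(X,Y,z,psi,th,roll=0,n=10):
    p,x,y=tgt(X,Y,z,psi,th); F=frame(x,y)
    if roll: F=F*R.from_euler('x',roll,degrees=True)
    best=[]
    for q in ik(p,F,seeds[1:n]):
        P=pts(q)
        if P[2][2]>.08 and P[3][2]>.08: best.append(q)
    return best
E
time python3 - <<'E'
from scan import *
for X in (.46,.58,.69):
  print(X)
  for th in (20,30,40,50,60,70):
    print(th,[(psi,[int(v) for v in ok(X,.181,.018,psi,th)[0]]) for psi in (-50,-35,-20,-9,10,30) if ok(X,.181,.018,psi,th)])
E
```

```text
0.46
20 []
30 [(30, [-36, 43, -55, -118, -63, 99])]
40 [(30, [-20, 21, -48, -111, -39, 65])]
50 [(10, [-9, 13, -50, -133, -17, 59]), (30, [6, 11, -39, -84, -14, 12])]
60 []
70 [(-50, [47, 16, -56, 46, -27, 128])]
0.58
20 [(-50, [49, 43, -54, 83, -68, 81]), (30, [-29, 46, -42, -120, -69, 89])]
30 [(-50, [46, 37, -54, 85, -59, 87]), (10, [-22, 41, -58, -150, -68, 95]), (30, [-23, 33, -39, -116, -51, 72])]
40 [(-50, [42, 31, -54, 84, -50, 94]), (10, [-16, 26, -49, -146, -38, 80]), (30, [-11, 23, -32, -104, -31, 45])]
50 [(-50, [38, 27, -53, 80, -40, 104]), (30, [10, 18, -28, -69, -13, -6])]
60 [(-50, [37, 24, -50, 68, -32, 118]), (30, [29, 18, -40, -15, -1, -74])]
70 [(-50, [37, 23, -44, 44, -29, 141]), (-35, [31, 20, -50, 62, -20, 143]), (-20, [19, 18, -55, 90, -12, 141]), (30, [30, 19, -38, 0, -11, -90])]
0.69
20 [(-50, [38, 46, -45, 92, -70, 88]), (10, [-19, 47, -46, -151, -74, 92]), (30, [-23, 42, -29, -120, -60, 74])]
30 [(-50, [35, 40, -45, 91, -59, 94]), (10, [-16, 36, -42, -149, -50, 83]), (30, [-16, 34, -25, -112, -43, 57])]
40 [(-50, [33, 35, -44, 88, -49, 102]), (10, [-11, 28, -32, -138, -24, 65]), (30, [-5, 27, -19, -92, -26, 27])]
50 [(-50, [31, 32, -42, 80, -40, 113]), (30, [11, 25, -18, -56, -14, -20])]
60 [(-50, [31, 30, -38, 64, -33, 129]), (-35, [21, 27, -45, 91, -24, 125]), (30, [21, 25, -23, -21, -11, -61])]
70 [(-50, [32, 30, -29, 38, -32, 154]), (-35, [29, 28, -36, 48, -24, 161]), (-20, [23, 26, -41, 61, -15, 166]), (-9, [17, 25, -44, 75, -9, 169]), (10, [21, 25, -41, 47, -5, -148]), (30, [23, 26, -21, -6, -21, -78])]
real	2m26.529s
user	2m23.037s
sys	0m0.339s
```

```bash
cat > scan2.py <<'E'
from c2 import *
import sys
tr=np.radians(-9.16); tx=np.array([np.cos(tr),np.sin(tr),0]); ty=np.array([-np.sin(tr),np.cos(tr),0])
def flush(psi,th):
    p,x,y=tgt(.5,0,.1,psi,th); x=np.array(x)
    # tool y in wall plane (span ty,z), perpendicular to x
    a=x@ty; b=x[2]; y=b*ty*-1+a*np.array([0,0,1.]); 
    y=-b*ty+a*np.array([0,0,1.]); y/=np.linalg.norm(y)
    return x,y
def clear(p,x,y,rear):
    z=np.cross(x,y)
    out={}
    B=[p-x*l+y*u+z*v for l in (.066,.16) for u in np.linspace(-.097,.097,9) for v in (-.039,.039)]
    ax=[p-x*l for l in np.linspace(.16,.36,9)]
    B=np.array(B); ax=np.array(ax)
    out['table']=B[:,2].min()
    X=B[:,:2]@ex;Y=B[:,:2]@ey
    m=X>.62; out['rail']=.258-max(B[m,2].max() if m.any() else 0,0)
    XA=ax[:,:2]@ex; m=XA+.04>.62; out['railA']=.258-.04-(ax[m,2].max() if m.any() else 0)
    m=(B[:,2]<.16); out['bott']=rear-((B[m]@tx).max()) if m.any() else 9
    out['Ymax']=max(Y.max(),0)
    return {k:round(float(v),3) for k,v in out.items()}
if __name__=='__main__':
  for psi in (0,10,20,30):
   for th in (40,45,50,55,60,65):
    x,y=flush(psi,th)
    sols=[]
    s=None
    for X in (.69,.58,.465):
        p=np.r_[ex*X+ey*.181,.02]
        q=ik(p,frame(x,y),[s] if s is not None else seeds[1:16])
        q=[v for v in q if pts(v)[2][2]>.08]
        if not q: sols.append(None);continue
        s=q[0]; sols.append([int(v) for v in s])
    if sols[0] and sols[2]:
        p=np.r_[ex*.69+ey*.181,.02]; print(psi,th,'beta',round(np.degrees(np.arcsin(y[2])),1),sols,clear(p,x,y,p@tx))
E
python3 scan2.py
```

```text
20 40 beta 30.1 [[-6, 26, -23, -109, -21, -2], [-14, 23, -39, -122, -30, 19], [-25, 25, -57, -129, -45, 41]] {'table': -0.009, 'rail': 0.124, 'railA': 0.218, 'bott': 0.015, 'Ymax': 0.258}
20 45 beta 26.0 [[7, 24, -19, -79, -9, -39], [-2, 19, -32, -105, -16, -5], [-13, 15, -49, -120, -27, 20]] {'table': 0.003, 'rail': 0.061, 'railA': 0.085, 'bott': 0.01, 'Ymax': 0.26}
30 40 beta 37.0 [[-4, 27, -19, -92, -26, -24], [-10, 23, -32, -103, -31, -6], [-19, 21, -47, -111, -38, 12]] {'table': -0.014, 'rail': 0.058, 'railA': 0.095, 'bott': 0.008, 'Ymax': 0.245}
30 45 beta 32.3 [[3, 25, -17, -75, -19, -44], [-1, 20, -29, -89, -21, -26], [-8, 15, -42, -101, -26, -6]] {'table': -0.003, 'rail': 0.055, 'railA': 0.067, 'bott': 0.004, 'Ymax': 0.249}
30 50 beta 27.9 [[11, 25, -18, -55, -14, -67], [11, 18, -28, -68, -12, -53], [7, 11, -38, -83, -14, -36]] {'table': 0.008, 'rail': 0.053, 'railA': 0.037, 'bott': -0.001, 'Ymax': 0.253}
```

```bash
python3 -m creep '[{"ax":0,"ay":0,"az":0,"tx":-0.015,"ty":0.002,"tz":-0.006,"fingers":0.0},{"ax":0,"ay":0,"az":0,"tx":-0.035,"ty":0.004,"tz":-0.013,"fingers":0.0},{"ax":0,"ay":0,"az":0,"tx":-0.06,"ty":0.006,"tz":-0.022,"fingers":0.0},{"ax":0,"ay":0,"az":0,"tx":-0.085,"ty":0.009,"tz":-0.031,"fingers":0.0},{"ax":0,"ay":0,"az":0,"tx":-0.112,"ty":0.011,"tz":-0.041,"fingers":0.0}]'; python3 g.py
cat > s3.py <<'E'
from scan2 import *
from h import plan
for psi,th in ((20,43),(20,46),(23,46),(25,48)):
    x,y=flush(psi,th); s=None
    for X in (.69,.58,.47,.45):
        p=np.r_[ex*X+ey*.181,.026]; q=ik(p,frame(x,y),[s] if s is not None else seeds[:16])
        q=[v for v in q if pts(v)[2][2]>.08]
        if q: s=q[0]; print(psi,th,X,[int(v) for v in s],clear(p,x,y,p@tx),np.round(pts(s)[2:4],2).tolist())
        else: print(psi,th,X,None)
E
python3 s3.py
```

```text
time_s: 24.05
tcp_pos: [0.5185, -0.0918, 0.2223]
eef_rot: [-0.3, 19.8, -0.2]
contact_force: [-0.3, -0.6, 0.5]
gripper_width: 0.0003
t 24.05 J [ -45.8   -3.7  -46.2 -106.2  -44.4   41.4] p [ 0.5185 -0.0918  0.2223] F [-0.35 -0.64  0.53] x [ 0.941 -0.003 -0.338] y [ 0.001  1.    -0.005] g 0.0003
qd [-25.8 -28.3 -19.1  32.6 -15.2 -20.6]
20 43 0.69 [2, 24, -20, -91, -12, -25] {'table': 0.004, 'rail': 0.12, 'railA': 0.083, 'bott': 0.012, 'Ymax': 0.259} [[0.58, 0.02, 0.42], [0.44, 0.02, 0.28]]
20 43 0.58 [-7, 19, -34, -111, -21, 3] {'table': 0.004, 'rail': 0.258, 'railA': 0.218, 'bott': 0.012, 'Ymax': 0.259} [[0.47, -0.06, 0.39], [0.33, 0.03, 0.28]]
20 43 0.47 [-16, 17, -50, -122, -31, 24] {'table': 0.004, 'rail': 0.258, 'railA': 0.218, 'bott': 0.012, 'Ymax': 0.259} [[0.34, -0.1, 0.35], [0.23, 0.04, 0.28]]
20 43 0.45 [-18, 17, -53, -123, -33, 28] {'table': 0.004, 'rail': 0.258, 'railA': 0.218, 'bott': 0.012, 'Ymax': 0.259} [[0.31, -0.11, 0.34], [0.21, 0.04, 0.28]]
20 46 0.69 [11, 23, -20, -68, -6, -53] {'table': 0.011, 'rail': 0.054, 'railA': 0.077, 'bott': 0.009, 'Ymax': 0.261} [[0.56, 0.
[... 1061 characters left out ...]
bott': 0.007, 'Ymax': 0.258} [[0.37, -0.05, 0.39], [0.22, 0.03, 0.3]]
25 48 0.69 [12, 24, -19, -59, -9, -63] {'table': 0.012, 'rail': 0.05, 'railA': 0.055, 'bott': 0.004, 'Ymax': 0.257} [[0.57, 0.13, 0.43], [0.47, 0.01, 0.31]]
25 48 0.58 [9, 17, -29, -77, -10, -43] {'table': 0.012, 'rail': 0.258, 'railA': 0.218, 'bott': 0.004, 'Ymax': 0.257} [[0.49, 0.08, 0.44], [0.37, 0.02, 0.31]]
25 48 0.47 [2, 11, -40, -94, -14, -20] {'table': 0.012, 'rail': 0.258, 'railA': 0.218, 'bott': 0.004, 'Ymax': 0.257} [[0.41, 0.02, 0.43], [0.26, 0.03, 0.31]]
25 48 0.45 [1, 10, -42, -97, -15, -16] {'table': 0.012, 'rail': 0.258, 'railA': 0.218, 'bott': 0.004, 'Ymax': 0.257} [[0.39, 0.01, 0.42], [0.24, 0.03, 0.31]]
```

```bash
cat > wp.py <<'E'
from scan2 import *
from h import plan
x,y=flush(20,45); z=np.cross(x,y)
def P(X,Y,Z): return np.r_[ex*X+ey*Y,Z]
def go(X,Y,Z,sol=True):
    p=P(X,Y,Z); print(np.round(p,3)); plan(p,x,y)
    if sol:
        for q in ik(p,frame(x,y),[cur,[-8,13,-45,-114,-21,0],[-8,13,-45,-114,-21,8]]): print(np.round(q,1),np.round(pts(q)[2:4],2).tolist())
E
python3 - <<'E'
from wp import *
print(x,y,z)
go(.47,.05,.2); go(.45,.185,.14); go(.45,.185,.026)
E
```

```text
[ 0.66446302  0.24184476 -0.70710678] [0.14310801 0.88750094 0.43802074] [ 0.73349096 -0.39224123  0.55510164]
[0.473 0.005 0.2  ]
t [-0.0359  0.0967 -0.0362] a [26.78 29.42  8.18] |a| 40.6 |t| 0.109
[0.466 0.141 0.14 ]
t [-0.0226  0.2333 -0.0944] a [26.78 29.42  8.18] |a| 40.6 |t| 0.253
[0.466 0.141 0.026]
t [ 0.016   0.2339 -0.2017] a [26.78 29.42  8.18] |a| 40.6 |t| 0.309
[ -13.    13.9  -50.2 -120.3  -26.5   19.6] [[0.34, -0.08, 0.37], [0.21, 0.05, 0.29]]
```

Run:
```python
from wp import *
for X in (.45,.48,.52):
  for Y in (.185,.1,.02):
    o=[]
    for Z in (.026,.06,.1,.15,.2):
        q=ik(P(X,Y,Z),frame(x,y),[[-13,14,-50,-120,-26,20],[-20,10,-50,-110,-26,0],[5,10,-50,-90,-10,-20],[-30,0,-50,-100,-30,20]])
        if q: o.append((Z,[int(v) for v in q[0]]))
    print(X,Y,o)
```

```text
0.45 0.185 [(0.026, [-13, 13, -50, -120, -26, 19]), (0.06, [4, 4, -43, -100, -11, -16])]
0.45 0.1 [(0.026, [-20, 12, -46, -101, -27, 5]), (0.06, [-7, 3, -43, -87, -19, -20])]
0.45 0.02 [(0.026, [-29, 12, -43, -89, -32, 0]), (0.06, [-21, 5, -42, -80, -28, -17]), (0.1, [-10, -2, -42, -66, -23, -40])]
0.48 0.185 [(0.026, [-10, 14, -45, -117, -23, 13]), (0.06, [6, 6, -40, -96, -9, -22])]
0.48 0.1 [(0.026, [-17, 13, -43, -100, -25, 1]), (0.06, [-6, 6, -41, -86, -18, -22])]
0.48 0.02 [(0.026, [-26, 14, -40, -88, -30, -3]), (0.06, [-19, 7, -39, -79, -27, -19]), (0.1, [-10, 0, -39, -67, -22, -40]), (0.15, [4, -7, -43, -44, -15, -73])]
0.52 0.185 [(0.026, [-6, 16, -40, -112, -19, 5]), (0.06, [9, 9, -35, -89, -7, -31])]
0.52 0.1 [(0.026, [-13, 15, -38, -97, -23, -4]), (0.06, [-4, 8, -37, -84, -17, -26]), (0.1, [11, 2, -39, -59, -6, -63])]
0.52 0.02 [(0.026, [-22, 15, -36, -87, -28, -7]), (0.06, [-16, 10, -35, -78, -25, -22]), (0.1, [-9, 3, -35, -66, -22, -41]), (0.15, [1, -3, -37, -48, -17, -67]), (0.2, [11, -9, -42, -26, -13, -96])]
```

Run:
```python
from wp import *
go(.48,.03,.10)
```

```text
[ 0.481 -0.016  0.1  ]
t [ 0.0055  0.0764 -0.1276] a [26.78 29.42  8.18] |a| 40.6 |t| 0.149
[ -7.9   0.  -40.  -67.  -21.  -42.3] [[0.35, -0.05, 0.5], [0.23, -0.11, 0.37]]
```

```bash
python3 -m creep '[{"ax":2.7,"ay":2.9,"az":0.8,"tx":0,"ty":0.007,"tz":-0.02,"fingers":0.0},{"ax":8,"ay":9,"az":2.4,"tx":0.002,"ty":0.023,"tz":-0.046,"fingers":0.0},{"ax":13.4,"ay":14.7,"az":4,"tx":0.003,"ty":0.038,"tz":-0.075,"fingers":0.0},{"ax":18.7,"ay":20.6,"az":5.7,"tx":0.004,"ty":0.053,"tz":-0.1,"fingers":0.0},{"ax":24,"ay":26.5,"az":7.3,"tx":0.005,"ty":0.068,"tz":-0.12,"fingers":0.0}]'; python3 g.py
python3 - <<'E'
from wp import *
go(.47,.04,.10)
E
```

```text
time_s: 24.55
tcp_pos: [0.4851, -0.0301, 0.1153]
eef_rot: [26.0, 39.5, 12.2]
contact_force: [-0.7, 0.5, -0.2]
gripper_width: 0.0005
t 24.55 J [-17.8  -1.2 -41.4 -82.1 -22.9 -14.4] p [ 0.4851 -0.0301  0.1153] F [-0.74  0.46 -0.16] x [ 0.754  0.163 -0.636] y [0.082 0.938 0.338] g 0.0005
qd [  57.7   13.1    6.3   58.9   25.4 -125.1]
[ 0.472 -0.005  0.1  ]
t [ 0.0037  0.0172 -0.027 ] a [7.07 7.71 1.95] |a| 10.6 |t| 0.032
[ -5.2  -1.3 -41.3 -66.6 -19.2 -44.5] [[0.34, -0.03, 0.5], [0.22, -0.1, 0.37]]
```

```bash
python3 -m creep '[{"ax":0,"ay":0,"az":0,"tx":0,"ty":0,"tz":0,"fingers":0.0},{"ax":1.5,"ay":1.5,"az":0.4,"tx":0.001,"ty":0.005,"tz":-0.007,"fingers":0.0},{"ax":3,"ay":3,"az":0.8,"tx":0.002,"ty":0.01,"tz":-0.014,"fingers":0.0},{"ax":4.5,"ay":5,"az":1.2,"tx":0.003,"ty":0.015,"tz":-0.02,"fingers":0.0},{"ax":5.5,"ay":6,"az":1.5,"tx":0.003,"ty":0.017,"tz":-0.026,"fingers":0.0}]'; python3 g.py
python3 - <<'E'
from wp import *
go(.455,.10,.06)
E
```

```text
time_s: 25.05
tcp_pos: [0.4719, -0.0057, 0.1014]
eef_rot: [35.0, 43.8, 18.0]
contact_force: [-0.4, 0.8, 0.5]
gripper_width: 0.0004
t 25.05 J [ -6.9  -1.5 -41.7 -70.5 -18.8 -37.6] p [ 0.4719 -0.0057  0.1014] F [-0.41  0.82  0.48] x [ 0.686  0.223 -0.692] y [0.124 0.902 0.414] g 0.0004
qd [  6.7   1.7  -2.2   8.1  -3.2 -19.4]
[0.462 0.056 0.06 ]
t [ 0.036   0.0374 -0.0541] a [1.88 1.8  0.43] |a| 2.6 |t| 0.075
[ -7.4   4.1 -43.5 -87.6 -19.  -20.6] [[0.35, -0.05, 0.46], [0.21, -0.04, 0.33]]
```

```bash
python3 -m creep '[{"ax":0.3,"ay":0.3,"az":0,"tx":0.004,"ty":0.004,"tz":-0.006,"fingers":0.0},{"ax":0.7,"ay":0.7,"az":0.1,"tx":0.012,"ty":0.012,"tz":-0.018,"fingers":0.0},{"ax":1.1,"ay":1.1,"az":0.2,"tx":0.02,"ty":0.021,"tz":-0.03,"fingers":0.0},{"ax":1.5,"ay":1.5,"az":0.3,"tx":0.028,"ty":0.03,"tz":-0.042,"fingers":0.0},{"ax":1.9,"ay":1.8,"az":0.4,"tx":0.036,"ty":0.037,"tz":-0.054,"fingers":0.0}]'; python3 g.py
python3 - <<'E'
from wp import *
go(.45,.185,.045)
E
```

```text
time_s: 25.55
tcp_pos: [0.4629, 0.0562, 0.0594]
eef_rot: [38.3, 45.0, 19.9]
contact_force: [-0.8, 0.3, -0.7]
gripper_width: 0.0004
t 25.55 J [ -7.6   4.2 -43.5 -88.1 -19.  -20.2] p [0.4629 0.0562 0.0594] F [-0.79  0.28 -0.74] x [ 0.665  0.24  -0.707] y [0.145 0.887 0.438] g 0.0004
qd [-15.9  16.9  -6.  -50.8 -11.5  62.5]
[0.466 0.141 0.045]
t [ 0.0324  0.0694 -0.0395] a [-0.09  0.06  0.08] |a| 0.1 |t| 0.086
[  -4.9    8.3  -46.3 -110.7  -18.6    1.7] [[0.35, -0.03, 0.42], [0.21, 0.05, 0.31]]
```

```bash
python3 -m creep '[{"ax":0,"ay":0,"az":0,"tx":0.004,"ty":0.009,"tz":-0.005,"fingers":0.0},{"ax":0,"ay":0,"az":0,"tx":0.012,"ty":0.026,"tz":-0.015,"fingers":0.0},{"ax":0,"ay":0,"az":0,"tx":0.02,"ty":0.044,"tz":-0.025,"fingers":0.0},{"ax":0,"ay":0,"az":0,"tx":0.028,"ty":0.061,"tz":-0.035,"fingers":0.0},{"ax":0,"ay":0,"az":0,"tx":0.032,"ty":0.069,"tz":-0.039,"fingers":0.0}]'; python3 g.py
python3 - <<'E'
from wp import *
from h import *
c=cam('side'); cv2.imwrite('pics/side6.png',c['pixels'][150:450,180:600])
c=cam('top'); cv2.imwrite('pics/top6.png',c['pixels'])
go(.45,.187,.026)
E
```

```text
time_s: 26.05
tcp_pos: [0.466, 0.1404, 0.0454]
eef_rot: [38.3, 45.0, 19.8]
contact_force: [-0.3, -0.4, -0.0]
gripper_width: 0.0002
t 26.05 J [  -4.7    8.2  -46.2 -110.5  -18.2    1.1] p [0.466  0.1404 0.0454] F [-0.25 -0.37 -0.04] x [ 0.665  0.239 -0.708] y [0.147 0.887 0.438] g 0.0002
qd [ -1.6   6.3  -4.5 -28.6  -4.   31.5]
[0.466 0.143 0.026]
t [ 0.0144 -0.0052 -0.0117] a [-0.22 -0.02  0.16] |a| 0.3 |t| 0.019
[ -12.9   14.   -50.4 -120.8  -26.6   20. ] [[0.34, -0.08, 0.36], [0.21, 0.05, 0.29]]
```

View pics/side6.png

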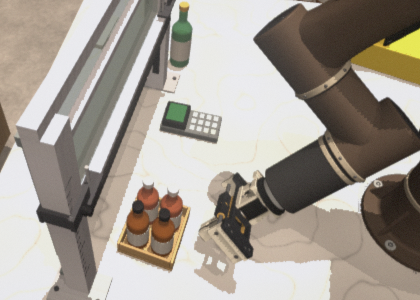

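View pics/top6.png

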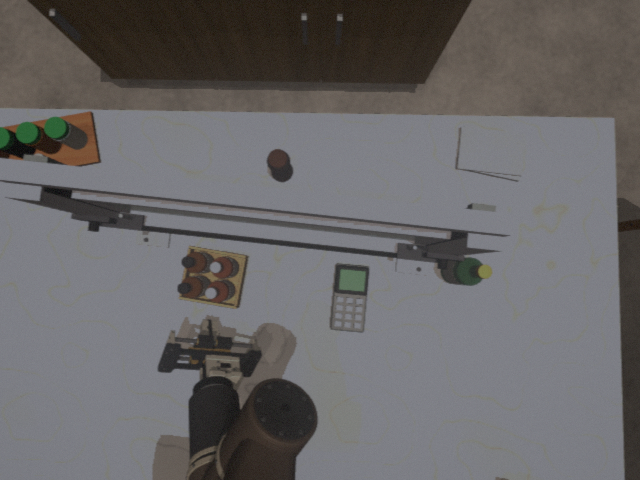

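```bash
python3 -m creep '[{"ax":0,"ay":0,"az":0,"tx":0.004,"ty":-0.001,"tz":-0.003,"fingers":0.0},{"ax":0,"ay":0,"az":0,"tx":0.008,"ty":-0.003,"tz":-0.006,"fingers":0.0},{"ax":0,"ay":0,"az":0,"tx":0.011,"ty":-0.004,"tz":-0.009,"fingers":0.0},{"ax":0,"ay":0,"az":0,"tx":0.014,"ty":-0.005,"tz":-0.012,"fingers":0.0},{"ax":0,"ay":0,"az":0,"tx":0.014,"ty":-0.005,"tz":-0.012,"fingers":0.0}]'; python3 g.py
python3 - <<'E'
from wp import *
go(.45,.187,.026)
go(.48,.187,.026)
p=r.get_state()['tcp_pos'];print(p[:2]@ex,p[:2]@ey)
E
```

```text
time_s: 26.65
tcp_pos: [0.4651, 0.1424, 0.0259]
eef_rot: [38.4, 45.2, 19.8]
contact_force: [0.2, 0.3, -0.6]
gripper_width: 0.0
t 26.65 J [ -12.7   13.8  -50.3 -120.7  -26.2   19.4] p [0.4651 0.1424 0.0259] F [ 0.16  0.27 -0.56] x [ 0.663  0.239 -0.709] y [0.149 0.886 0.438] g 0.0
qd [ 1.3 -1.4  1.2  2.5  2.1 -5.1]
[0.466 0.143 0.026]
t [0.0006 0.0009 0.0003] a [-0.27 -0.05  0.2 ] |a| 0.3 |t| 0.001
[ -12.9   14.   -50.4 -120.8  -26.6   20. ] [[0.34, -0.08, 0.36], [0.21, 0.05, 0.29]]
[0.496 0.14  0.026]
t [0.0197 0.0028 0.0233] a [-0.27 -0.05  0.2 ] |a| 0.3 |t| 0.031
[ -10.    14.8  -46.  -118.2  -23.6   14.2] [[0.37, -0.07, 0.38], [0.24, 0.05, 0.29]]
0.44935544048654014 0.18614815660156755
```

```bash
python3 -m creep '[{"ax":0,"ay":0,"az":0,"tx":0.003,"ty":0.002,"tz":0.0022,"fingers":0.0},{"ax":0,"ay":0,"az":0,"tx":0.006,"ty":0.004,"tz":0.0045,"fingers":0.0},{"ax":0,"ay":0,"az":0,"tx":0.009,"ty":0.006,"tz":0.0067,"fingers":0.0},{"ax":0,"ay":0,"az":0,"tx":0.012,"ty":0.008,"tz":0.0089,"fingers":0.0}]'|sed -n '1p;2p;4p'
python3 -m creep '[{"ax":0,"ay":0,"az":0,"tx":0.0013,"ty":0.0001,"tz":0.0015,"fingers":0.0},{"ax":0,"ay":0,"az":0,"tx":0.0026,"ty":0.0002,"tz":0.0031,"fingers":0.0},{"ax":0,"ay":0,"az":0,"tx":0.0038,"ty":0.0004,"tz":0.0046,"fingers":0.0},{"ax":0,"ay":0,"az":0,"tx":0.0051,"ty":0.0005,"tz":0.0061,"fingers":0.0},{"ax":0,"ay":0,"az":0,"tx":0.0064,"ty":0.0006,"tz":0.0077,"fingers":0.0}]'|sed -n '1p;2p;4p'
python3 -m creep '[{"ax":0,"ay":0,"az":0,"tx":0.0013,"ty":0.0001,"tz":0.0015,"fingers":0.0},{"ax":0,"ay":0,"az":0,"tx":0.0026,"ty":0.0002,"tz":0.0031,"fingers":0.0},{"ax":0,"ay":0,"az":0,"tx":0.0038,"ty":0.0004,"tz":0.0046,"fingers":0.0},{"ax":0,"ay":0,"az":0,"tx":0.0051,"ty":0.0005,"tz":0.0061,"fingers":0.0},{"ax":0,"ay":0,"az":0,"tx":0.0064,"ty":0.0006,"tz":0.0077,"fingers":0.0}]'|sed -n '1p;2p;4p'
```

```text
time_s: 27.05
tcp_pos: [0.4816, 0.1504, 0.0267]
contact_force: [-0.9, -0.2, -0.1]
time_s: 27.55
tcp_pos: [0.4909, 0.149, 0.0262]
contact_force: [0.1, -0.3, -0.2]
time_s: 28.05
tcp_pos: [0.4995, 0.1484, 0.0257]
contact_force: [-8.8, -0.1, 6.7]
```

```bash
for i in 1 2; do python3 -m creep '[{"ax":0,"ay":0,"az":0,"tx":0.0013,"ty":0.0001,"tz":0.0015,"fingers":0.0},{"ax":0,"ay":0,"az":0,"tx":0.0026,"ty":0.0002,"tz":0.0031,"fingers":0.0},{"ax":0,"ay":0,"az":0,"tx":0.0038,"ty":0.0004,"tz":0.0046,"fingers":0.0},{"ax":0,"ay":0,"az":0,"tx":0.0051,"ty":0.0005,"tz":0.0061,"fingers":0.0},{"ax":0,"ay":0,"az":0,"tx":0.0064,"ty":0.0006,"tz":0.0077,"fingers":0.0}]'|sed -n '1p;2p;4p'; done
cat > tr.py <<'E'
from h import *
import sys
a_=.096; ex=np.array([1,-a_])/np.hypot(1,a_); ey=np.array([a_,1])/np.hypot(1,a_)
st()
c=cam('top'); w=cloud(c); cv2.imwrite(f'pics/top_{sys.argv[1]}.png',c['pixels'])
p=w.reshape(-1,3); X=p[:,:2]@ex;Y=p[:,:2]@ey
hsv=cv2.cvtColor(c['pixels'],cv2.COLOR_BGR2HSV).reshape(-1,3)
m=(p[:,2]>.034)&(p[:,2]<.046)&(X>.45)&(X<.9)&(Y>.09)&(Y<.32)&(hsv[:,1]>50)
q=p[m]; rect=cv2.minAreaRect((q[:,:2]*1000).astype(np.float32)); print(len(q),rect)
ctr=np.array(rect[0])/1000; print('tray X-plane',ctr@ex-.66,'Y',ctr@ey)
c=cam('side'); cv2.imwrite(f'pics/side_{sys.argv[1]}.png',c['pixels'][120:470,140:560])
E
python3 tr.py a
```

```text
time_s: 28.55
tcp_pos: [0.5091, 0.1478, 0.0257]
contact_force: [-8.1, 1.1, 6.1]
time_s: 29.05
tcp_pos: [0.5191, 0.1468, 0.0257]
contact_force: [-7.9, 1.1, 5.0]
t 29.05 J [  -6.8   15.6  -42.6 -116.9  -20.9    9.7] p [0.5191 0.1468 0.0257] F [-7.88  1.09  5.  ] x [ 0.662  0.242 -0.709] y [0.146 0.886 0.439] g 0.0006
493 ((581.81591796875, 134.88497924804688), (128.64329528808594, 126.85832977294922), 79.87267303466797)
tray X-plane -0.09373639833441716 Y 0.1898664095022795
```

View pics/side_a.png

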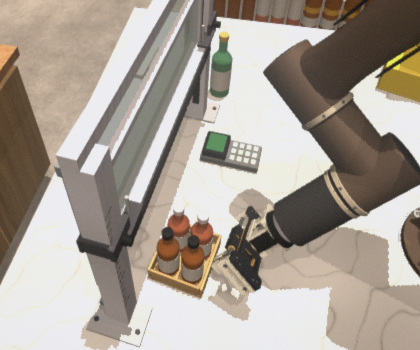

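```bash
for i in 1 2 3; do python3 -m creep '[{"ax":0,"ay":0,"az":0,"tx":0.0019,"ty":0.0002,"tz":0.0023,"fingers":0.0},{"ax":0,"ay":0,"az":0,"tx":0.0038,"ty":0.0004,"tz":0.0046,"fingers":0.0},{"ax":0,"ay":0,"az":0,"tx":0.0057,"ty":0.0005,"tz":0.0069,"fingers":0.0},{"ax":0,"ay":0,"az":0,"tx":0.0076,"ty":0.0007,"tz":0.0092,"fingers":0.0},{"ax":0,"ay":0,"az":0,"tx":0.0096,"ty":0.0009,"tz":0.0115,"fingers":0.0}]'|sed -n '1p;2p;4p'; done; python3 tr.py b
```

```text
time_s: 29.65
tcp_pos: [0.5342, 0.1453, 0.0256]
contact_force: [-7.9, 1.6, 5.5]
time_s: 30.15
tcp_pos: [0.5491, 0.1439, 0.0256]
contact_force: [-7.4, 0.3, 6.4]
time_s: 30.65
tcp_pos: [0.5641, 0.1425, 0.0256]
contact_force: [-7.2, 1.1, 6.4]
t 30.65 J [  -2.5   17.3  -36.  -109.7  -16.8   -1.5] p [0.5641 0.1425 0.0256] F [-7.21  1.12  6.45] x [ 0.662  0.242 -0.709] y [0.147 0.886 0.439] g 0.0006
299 ((613.1343994140625, 131.8675079345703), (129.9467010498047, 86.09693145751953), 79.55693817138672)
tray X-plane -0.06227289097262201 Y 0.1898555622769318
```

View pics/top_b.png

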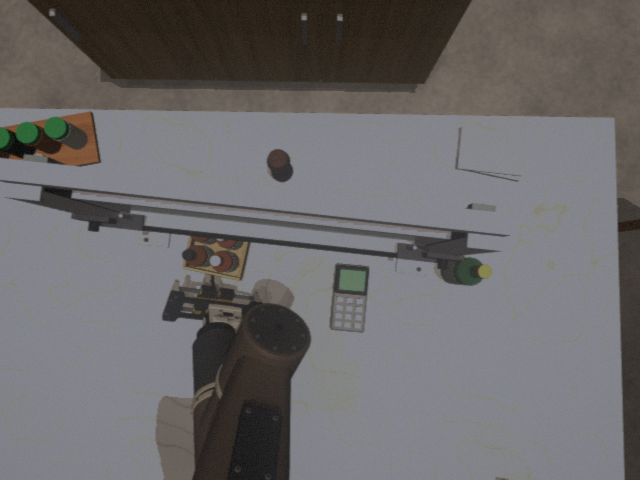

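View pics/side_b.png

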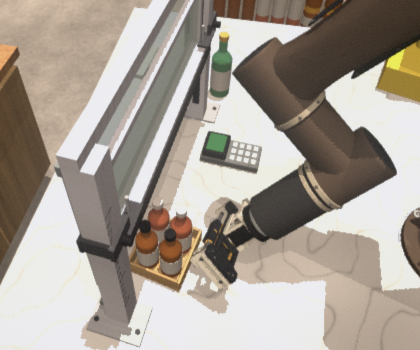

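```bash
for i in 1 2 3 4; do python3 -m creep '[{"ax":0,"ay":0,"az":0,"tx":0.0019,"ty":0.0002,"tz":0.0023,"fingers":0.0},{"ax":0,"ay":0,"az":0,"tx":0.0038,"ty":0.0004,"tz":0.0046,"fingers":0.0},{"ax":0,"ay":0,"az":0,"tx":0.0057,"ty":0.0005,"tz":0.0069,"fingers":0.0},{"ax":0,"ay":0,"az":0,"tx":0.0076,"ty":0.0007,"tz":0.0092,"fingers":0.0},{"ax":0,"ay":0,"az":0,"tx":0.0096,"ty":0.0009,"tz":0.0115,"fingers":0.0}]'|sed -n '1p;2p;4p'; done; python3 tr.py c
```

```text
time_s: 31.25
tcp_pos: [0.5791, 0.141, 0.0255]
contact_force: [-6.9, 1.0, 5.5]
time_s: 31.75
tcp_pos: [0.5941, 0.1396, 0.0255]
contact_force: [-8.1, -0.0, 6.3]
time_s: 32.25
tcp_pos: [0.609, 0.1383, 0.0255]
contact_force: [-7.6, 0.2, 5.5]
time_s: 32.75
tcp_pos: [0.624, 0.1369, 0.0254]
contact_force: [-8.1, 0.3, 6.1]
t 32.75 J [  3.7  19.9 -27.8 -96.3 -11.6 -20.3] p [0.624  0.1369 0.0254] F [-8.12  0.34  6.07] x [ 0.662  0.242 -0.709] y [0.147 0.886 0.44 ] g 0.0001
180 ((637.2638549804688, 131.81161499023438), (127.84303283691406, 25.475303649902344), 84.27973175048828)
tray X-plane -0.0382485200904773 Y 0.1921057519732815
```

View pics/top_c.png

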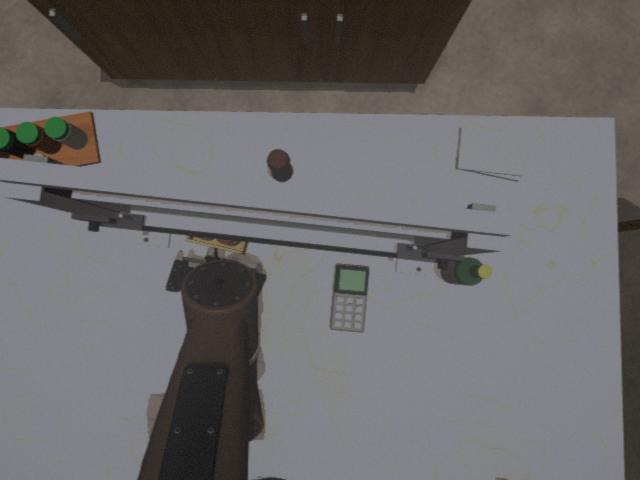

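View pics/side_c.png

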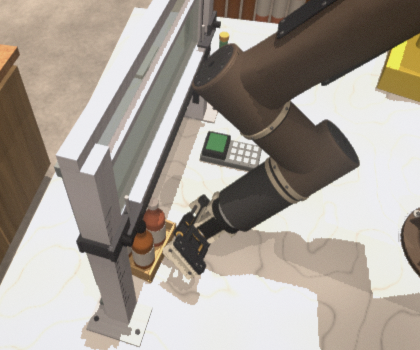

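Run:
```python
from wp import *
from h import *
for n in ('top','side'):
    c=cam(n); w=cloud(c).reshape(-1,3); Xc=w[:,:2]@ex;Yc=w[:,:2]@ey
    hsv=c['pixels'].reshape(-1,3).mean(1)
    m=(w[:,2]>.34)&(Xc<.633)&(Xc>.4)&(Yc>-.1)&(Yc<.28)
    print(n,m.sum(),'maxX',np.round(np.percentile(Xc[m],[90,99,99.9]),3),'z of fwd',np.round(w[m][np.argsort(Xc[m])[-30:]].mean(0),3))
q0=cur; print('now W1',pts(q0)[2],'X',pts(q0)[2][:2]@ex,pts(q0)[3])
s=q0
pT=np.array(r.get_state()['tcp_pos']); Rn=Rtool(q0)
for dX in (0,.02,.04,.05,.06,.07):
    q=ik(pT+np.r_[ex*dX,0],Rn,[s])
    if q:
        s=q[0];P_=pts(s); a=(P_[2]-P_[3])/.192; tip=P_[2]+a*.06; print(dX,np.round(s,1),'W1 X',round(P_[2][:2]@ex,3),'tip X',round(tip[:2]@ex,3),np.round(P_[2],3))
    else: print(dX,None)
# alternative lower theta end
for th in (36,40,43):
  for psi in (10,20,30):
    xx,yy=flush(psi,th)
    q=ik(P(.69,.19,.03),frame(xx,yy),[s,cur])
    if q: P_=pts(q[0]); a=(P_[2]-P_[3])/.192; print(psi,th,np.round(q[0],0),'W1 X',round(P_[2][:2]@ex,3),'tip',round((P_[2]+a*.06)[:2]@ex,3),clear(P(.69,.19,.03),xx,yy,P(.69,.19,.03)@tx))
```

```text
top 16511 maxX [0.557 0.585 0.591] z of fwd [0.596 0.026 0.433]
side 12948 maxX [0.537 0.576 0.587] z of fwd [0.592 0.029 0.438]
now W1 [0.51599908 0.03310521 0.42196606] X 0.5104741057661664 [0.37410591 0.04520613 0.29351839]
0 [  3.7  19.9 -27.7 -96.3 -11.6 -20.4] W1 X 0.51 tip X 0.555 [0.516 0.033 0.422]
0.02 [  5.8  20.9 -25.4 -91.  -10.  -27.3] W1 X 0.525 tip X 0.567 [0.532 0.054 0.426]
0.04 [  7.8  21.9 -23.2 -85.5  -8.7 -34.3] W1 X 0.537 tip X 0.577 [0.546 0.074 0.428]
0.05 [  8.7  22.4 -22.3 -82.8  -8.1 -37.7] W1 X 0.542 tip X 0.581 [0.553 0.084 0.429]
0.06 [  9.5  23.  -21.4 -80.1  -7.5 -41.1] W1 X 0.547 tip X 0.584 [0.559 0.094 0.429]
0.07 [ 10.3  23.5 -20.5 -77.4  -7.  -44.3] W1 X 0.552 tip X 0.587 [0.564 0.103 0.428]
10 36 [ -13.   30.  -37. -146.  -34.   44.] W1 X 0.474 tip 0.499 {'table': 0.002, 'rail': 0.122, 'railA': 0.218, 'bott': 0.025, 'Ymax': 0.278}
20 36 [ -11.   28.  -28. -121.  -29.   10.] W1 X 0.541 tip 0.58 {'table': -0.008, 'rail': 0.112, 'railA': 0.218, 'bott': 0.019, 'Ymax': 0.265}
30 36 [  -9.   28.  -22. -102.  -31.  -15.] W1 X 0.582 tip 0.627 {'table': 
[... 207 characters left out ...]
79}
20 40 [  -4.   26.  -23. -107.  -19.   -7.] W1 X 0.567 tip 0.61 {'table': 0.001, 'rail': 0.114, 'railA': 0.218, 'bott': 0.015, 'Ymax': 0.267}
30 40 [ -3.  26. -19. -91. -25. -28.] W1 X 0.591 tip 0.634 {'table': -0.004, 'rail': 0.048, 'railA': 0.085, 'bott': 0.008, 'Ymax': 0.254}
10 43 [  -2.   24.  -24. -118.  -10.   10.] W1 X 0.555 tip 0.596 {'table': 0.017, 'rail': 0.125, 'railA': 0.218, 'bott': 0.017, 'Ymax': 0.279}
20 43 [  4.  24. -20. -89. -12. -29.] W1 X 0.571 tip 0.612 {'table': 0.008, 'rail': 0.116, 'railA': 0.079, 'bott': 0.012, 'Ymax': 0.268}
30 43 [  2.  25. -18. -81. -20. -40.] W1 X 0.589 tip 0.628 {'table': 0.002, 'rail': 0.046, 'railA': 0.079, 'bott': 0.005, 'Ymax': 0.257}
```

```bash
for i in 1 2 3; do python3 -m creep '[{"ax":0,"ay":0,"az":0,"tx":0.0019,"ty":0.0002,"tz":0.0023,"fingers":0.0},{"ax":0,"ay":0,"az":0,"tx":0.0038,"ty":0.0004,"tz":0.0046,"fingers":0.0},{"ax":0,"ay":0,"az":0,"tx":0.0057,"ty":0.0005,"tz":0.0069,"fingers":0.0},{"ax":0,"ay":0,"az":0,"tx":0.0076,"ty":0.0007,"tz":0.0092,"fingers":0.0},{"ax":0,"ay":0,"az":0,"tx":0.0096,"ty":0.0009,"tz":0.0115,"fingers":0.0}]'|sed -n '1p;2p;4p'; done; python3 tr.py d
python3 - <<'E'
from wp import *
from h import *
for n in ('top','side'):
    c=cam(n); w=cloud(c).reshape(-1,3); Xc=w[:,:2]@ex;Yc=w[:,:2]@ey
    m=(w[:,2]>.34)&(Xc<.636)&(Xc>.4)&(Yc>-.1)&(Yc<.28)
    print(n,'maxX',np.round(np.percentile(Xc[m],[99,99.9]),3))
E
```

```text
time_s: 33.45
tcp_pos: [0.6393, 0.135, 0.0254]
contact_force: [-7.1, 0.4, 5.3]
time_s: 33.95
tcp_pos: [0.6543, 0.1336, 0.0254]
contact_force: [-6.9, 1.5, 6.0]
time_s: 34.45
tcp_pos: [0.6693, 0.1323, 0.0254]
contact_force: [-7.9, 0.5, 5.3]
t 34.45 J [  8.2  22.2 -22.8 -84.3  -8.4 -35.9] p [0.6693 0.1323 0.0254] F [-7.93  0.45  5.31] x [ 0.662  0.242 -0.709] y [0.147 0.886 0.44 ] g 0.0003
112 ((790.1016845703125, 103.22041320800781), (128.1006622314453, 5.976568222045898), 76.51185607910156)
tray X-plane 0.11662205794849279 Y 0.17825067958222562
top maxX [0.609 0.617]
side maxX [0.605 0.615]
```

View pics/top_d.png

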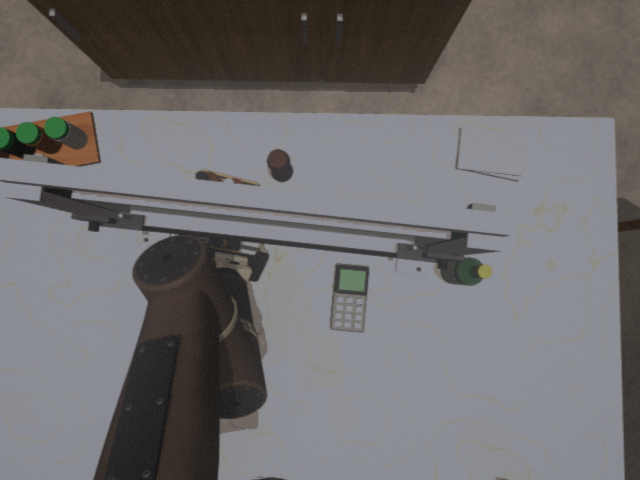

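View pics/side_d.png

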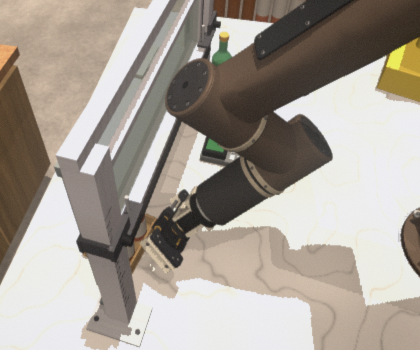

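```bash
for i in 1 2; do python3 -m creep '[{"ax":0,"ay":0,"az":0,"tx":0.0016,"ty":0.0002,"tz":0.0019,"fingers":0.0},{"ax":0,"ay":0,"az":0,"tx":0.0032,"ty":0.0003,"tz":0.0038,"fingers":0.0},{"ax":0,"ay":0,"az":0,"tx":0.0048,"ty":0.0005,"tz":0.0058,"fingers":0.0},{"ax":0,"ay":0,"az":0,"tx":0.0064,"ty":0.0006,"tz":0.0077,"fingers":0.0},{"ax":0,"ay":0,"az":0,"tx":0.008,"ty":0.0008,"tz":0.0096,"fingers":0.0}]'|sed -n '1p;2p;4p'; done; python3 tr.py e
python3 - <<'E'
from wp import *
from h import *
c=cam('top'); w=cloud(c).reshape(-1,3); Xc=w[:,:2]@ex-.66;Yc=w[:,:2]@ey
hsv=cv2.cvtColor(c['pixels'],cv2.COLOR_BGR2HSV).reshape(-1,3)
m=(w[:,2]>.03)&(w[:,2]<.046)&(Xc>.03)&(Xc<.3)&(Yc>.09)&(Yc<.32)
k=np.c_[Xc,Yc][m]; 
for y0 in np.arange(.1,.28,.02):
    s=k[abs(k[:,1]-y0)<.01]
    if len(s): print(round(y0,2),len(s),np.round([s[:,0].min(),s[:,0].max(),s[:,1].min(),s[:,1].max()],3))
E
```

```text
time_s: 35.15
tcp_pos: [0.6819, 0.1308, 0.0253]
contact_force: [-7.2, 1.1, 5.3]
time_s: 35.65
tcp_pos: [0.6944, 0.1297, 0.0254]
contact_force: [-7.7, 0.8, 4.8]
t 35.65 J [ 10.3  23.6 -20.5 -77.4  -7.  -44.3] p [0.6944 0.1297 0.0254] F [-7.7   0.76  4.76] x [ 0.663  0.242 -0.709] y [0.147 0.886 0.44 ] g 0.0004
137 ((802.5233764648438, 104.48115539550781), (132.9750518798828, 45.80912399291992), 84.30843353271484)
tray X-plane 0.12886642594609388 Y 0.1806926772737328
0.12 65 [0.104 0.138 0.114 0.13 ]
0.14 36 [0.105 0.141 0.131 0.148]
0.16 8 [0.139 0.144 0.15  0.164]
0.18 16 [0.108 0.147 0.171 0.19 ]
0.2 29 [0.106 0.15  0.191 0.208]
0.22 4 [0.147 0.151 0.21  0.217]
0.24 19 [0.104 0.153 0.235 0.249]
```

View pics/top_e.png

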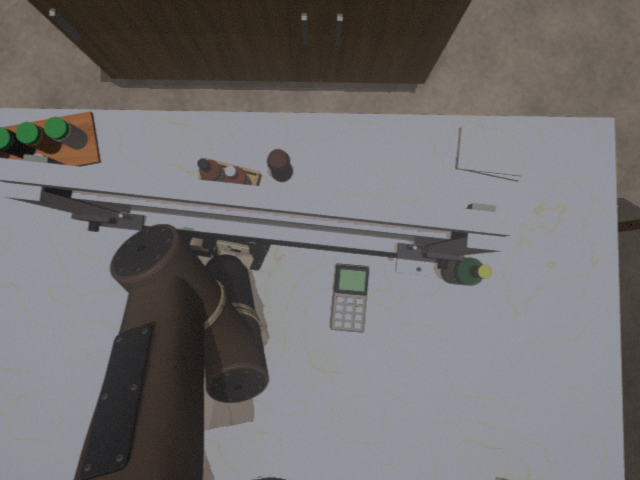

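```bash
python3 -m creep '[{"ax":0,"ay":0,"az":0,"tx":0,"ty":0,"tz":0,"fingers":0.0},{"ax":0,"ay":0,"az":0,"tx":-0.002,"ty":-0.0002,"tz":-0.0023,"fingers":0.0},{"ax":0,"ay":0,"az":0,"tx":-0.005,"ty":-0.0005,"tz":-0.006,"fingers":0.0},{"ax":0,"ay":0,"az":0,"tx":-0.0096,"ty":-0.0009,"tz":-0.0115,"fingers":0.0},{"ax":0,"ay":0,"az":0,"tx":-0.016,"ty":-0.0015,"tz":-0.0192,"fingers":0.0}]'|sed -n '1p;2p;4p'; for i in 1 2; do python3 -m creep '[{"ax":0,"ay":0,"az":0,"tx":-0.0064,"ty":-0.0006,"tz":-0.0077,"fingers":0.0},{"ax":0,"ay":0,"az":0,"tx":-0.0128,"ty":-0.0012,"tz":-0.0154,"fingers":0.0},{"ax":0,"ay":0,"az":0,"tx":-0.0192,"ty":-0.0018,"tz":-0.023,"fingers":0.0},{"ax":0,"ay":0,"az":0,"tx":-0.0256,"ty":-0.0024,"tz":-0.0307,"fingers":0.0},{"ax":0,"ay":0,"az":0,"tx":-0.032,"ty":-0.003,"tz":-0.0384,"fingers":0.0}]'|sed -n '1p;2p;4p'; done; python3 tr.py f
python3 - <<'E'
from wp import *
from h import *
for n in ('top','side'):
    c=cam(n); w=cloud(c).reshape(-1,3); Xc=w[:,:2]@ex-.66;Yc=w[:,:2]@ey
    m=(Xc>-.023)&(Xc<-.01)&(Yc>-.1)&(Yc<.25)&(w[:,2]>.2)&(w[:,2]<.3); print(n,'rail top',np.median(w[m,2]) if m.any() else None)
    m=(w[:,2]>.03)&(w[:,2]<.046)&(Xc>.02)&(Xc<.3)&(Yc>.09)&(Yc<.32); k=np.c_[Xc,Yc][m]
    for y0 in np.arange(.12,.26,.02):
        s=k[abs(k[:,1]-y0)<.01]
        if len(s): print(round(y0,2),len(s),np.round([s[:,0].min(),s[:,0].max()],3))
E
```

```text
time_s: 36.3
tcp_pos: [0.6704, 0.1317, 0.0259]
contact_force: [-0.6, -0.5, 0.4]
time_s: 36.8
tcp_pos: [0.6204, 0.1363, 0.0262]
contact_force: [-0.6, -0.1, 0.7]
time_s: 37.3
tcp_pos: [0.5706, 0.141, 0.0263]
contact_force: [-0.1, 0.7, -0.8]
t 37.3 J [  -2.2   17.5  -35.2 -109.1  -16.3   -2.6] p [0.5706 0.141  0.0263] F [-0.08  0.7  -0.84] x [ 0.664  0.24  -0.708] y [0.148 0.887 0.439] g 0.0002
127 ((795.885009765625, 105.0380859375), (128.84439086914062, 46.85029602050781), 77.47660064697266)
tray X-plane 0.12220521836248432 Y 0.1806126923378884
top rail top 0.2843035511074927
0.12 65 [0.104 0.138]
0.14 36 [0.104 0.14 ]
0.16 8 [0.137 0.143]
0.18 17 [0.108 0.147]
0.2 30 [0.104 0.15 ]
0.22 3 [0.149 0.151]
0.24 19 [0.103 0.154]
side rail top 0.2858820014916376
0.14 8 [0.02  0.022]
0.16 14 [0.02  0.023]
0.18 5 [0.022 0.025]
0.2 1 [0.028 0.028]
0.22 41 [0.027 0.15 ]
0.24 47 [0.133 0.153]
```

View pics/top_f.png

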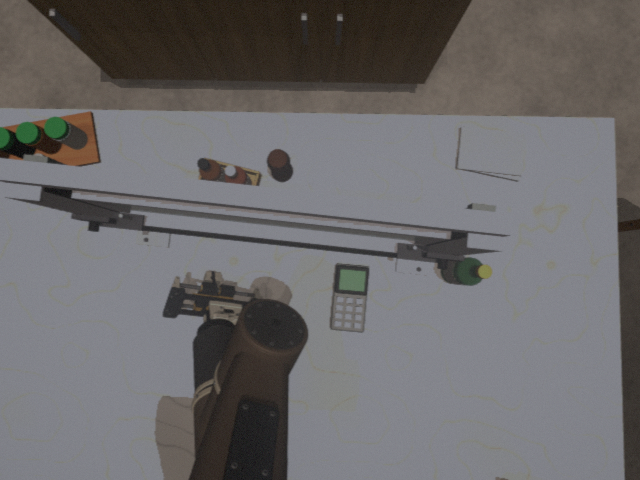

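View pics/side_f.png

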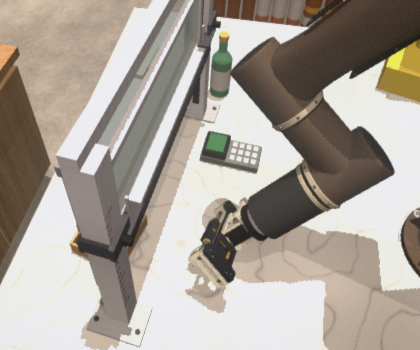

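Run:
```python
from wp import *
from h import *
for n in ('top','side'):
    c=cam(n); w=cloud(c).reshape(-1,3); Xc=w[:,:2]@ex-.66;Yc=w[:,:2]@ey
    m=(Xc>.015)&(Xc<.2)&(Yc>.09)&(Yc<.3)&(w[:,2]>.06)&(w[:,2]<.2); k=np.c_[Xc,Yc,w[:,2]][m]
    print(n,len(k)); 
    for i in np.argsort(-k[:,2])[:40:4]: print(np.round(k[i],3))
    if n=='side': cv2.imwrite('pics/side_g.png',cv2.resize(c['pixels'][250:420,170:350],None,fx=4,fy=4*.85,interpolation=2)[:590,:720])
    g=(abs(Xc-.146)<.06)&(abs(Yc-.06)<.05)&(w[:,2]>.1)&(w[:,2]<.14)
    if g.any(): print('grinder top',np.round([w[g,0].mean(),w[g,1].mean()],3))
t=np.load('top0.npz')['w'].reshape(-1,3); Xc=t[:,:2]@ex-.66;Yc=t[:,:2]@ey;g=(abs(Xc-.146)<.06)&(abs(Yc-.06)<.05)&(t[:,2]>.1)&(t[:,2]<.14);print('grinder0',np.round([t[g,0].mean(),t[g,1].mean()],3))
```

```text
top 851
[0.123 0.205 0.159]
[0.107 0.145 0.159]
[0.118 0.214 0.158]
[0.107 0.207 0.158]
[0.11  0.161 0.158]
[0.101 0.154 0.157]
[0.112 0.162 0.157]
[0.108 0.163 0.157]
[0.121 0.213 0.157]
[0.102 0.161 0.157]
grinder top [ 0.809 -0.012]
side 11
[0.133 0.222 0.102]
[0.134 0.223 0.095]
[0.126 0.229 0.081]
grinder0 [ 0.809 -0.012]
```

View pics/side_g.png

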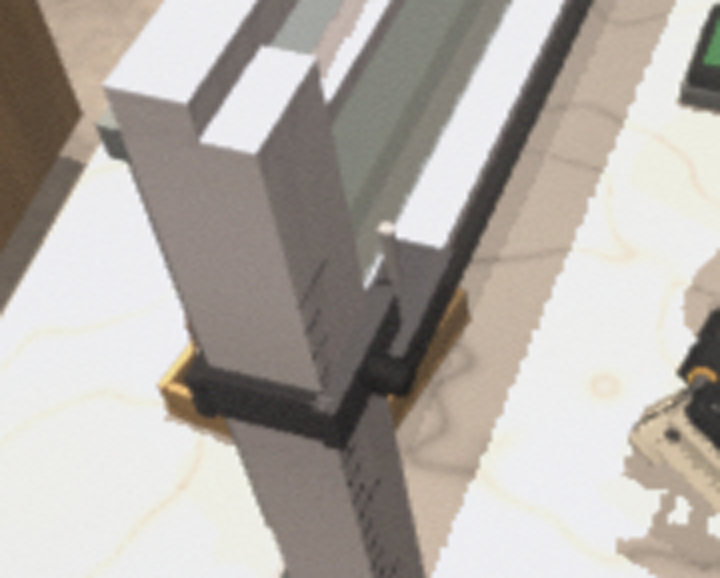

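```bash
python3 -c "
from h import *
st(); print(order.close_job()); st()"
```

```text
t 37.6 J [  -2.1   17.5  -35.1 -108.9  -16.2   -2.9] p [0.5714 0.1412 0.0263] F [-0.01 -0.04 -0.02] x [ 0.664  0.24  -0.708] y [0.147 0.886 0.439] g 0.0004
the job is handed in; nothing more can be done
None
the job is handed in; nothing more can be done
```

I raised the sash onto the buffers, left it up, pushed the tray out past it, and handed the job in at 37.6 s. `close_job` gives no verdict, so I don't know the official result.

- **Sash:** I lifted it from below with the closed fingers. The force reading went from about 2.8 N in free travel to 9–10 N at the buffers, so the sash bore on them with roughly 6–7 N. After I withdrew, it stayed up, with the rail's top face at about 0.285 m, measured again after the push.
- **Tray:** I pushed it on its rear wall at 20–30 mm/s. Its centre ended about 85 mm beyond the sash plane and its rear edge 20–25 mm beyond. It is roughly 7° from square to the window, a few degrees more than at the start.
- **Bottles:** The two front bottles are seen upright, with their caps at about 0.158 m.
- **Bystanders:** The grinder's measured position did not change. The terminal and the oil bottle show no shift in the pictures, which I judged by eye.
- **Robot:** It is clear of everything, with about 0 N on the tool.

**Not confirmed:**
- The two rear bottles were hidden behind the header and post at the end, so I could not see them directly.
- The tray's yaw varied by several degrees between fits, because only part of its rim was visible. All values were well inside the 0.5 rad limit.

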